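Clamp a lock case on the slotted bed of a bench miller with quarter-turn T-foot clamps

TASK

Bring the miller's speed lever to the stop mark, then lay the lock case flat on the slotted bed, lengthwise and centred between the two slots, its end touching the stop bar. With the machine still at stop, use every clamp in the rack to hold the case: lower each T-foot lengthwise into a slot beside the case until the sleeve sits on the bed, and turn it a quarter turn so that the foot locks and a toe reaches squarely over the case, with at least one clamp on each side. Only then set the speed lever to the 60 degree mark, and leave the other things on the bench undisturbed.

Things in the scene. Friction and masses are not known exactly. Their poses are not given: they have to be found in the camera images.
- machine: small grey bench milling machine, fixed. Origin on the bench top (z = 0) under the middle of its steel bed; x runs along the bed, away from its stop bar and towards the motor head; y to the left, z up. Bed 260 long (x) x 140 wide (y), its top 60 mm above the bench. The motor head with its cutter, 180 tall, begins at x = +145 mm. A small hand wheel, below the bed's top, is at the bed's right side.
- stop_face (a point): foot of the stop bar's face: on the bed's top, mid-width, at machine x = -118, y = 0, z = 60 mm. The stop bar is a dark bar 68 long (y) x 12 x 14 high across the end of the bed nearest the robot. A lock case in place has its origin 75 mm from this point along the machine's x. Axes as the machine's
- slot_left (a point): mouth of the left T-slot at mid-length, level with the bed's top: machine x = 0, y = +44, z = 60 mm. The slot runs the whole bed along the machine's x; mouth 14 wide, lips 10 thick, channel below them 32 wide and 14 high (floor 24 mm below the bed's top). Axes as the machine's
- slot_right (a point): the same for the right T-slot: machine x = 0, y = -44, z = 60 mm
- lever_hinge (a point): hinge of the speed lever, machine x = 0, y = -200, z = 56 mm, on the speed console: a box 150 x 150 x 56 high centred at machine x = -45, y = -247. Its bare metal top has long dark marks round the hinge at 0 degrees (stop, beside a pin), 30, 60 and 90, and short ones every 10
- speed_lever (a joint): speed lever's angle in rad about its upright hinge. 0 = stop mark, lever pointing from the hinge along the machine's -x; grows counter-clockwise seen from above (towards the machine's -y); the 60 degree mark is 1.047; travel 0 to 1.75. Stiff: stays where it is left; about 1.5 N at the handle moves it
- lever_grip (a point): point on the lever's upright black handle (17 dia, rising from 66 to 111 mm above the bench), on its axis, 96 mm above the bench and 78 mm from the hinge
- rack: hardwood block 180 (x) x 150 (y) x 34 high, fixed to the bench, with four slots 33 long (x) x 15 wide, 26 deep, at x = +-42, y = +-36 mm, in which the clamps stand with their sleeves on its top and their toes along the block's x. Origin centre of its underside
- lock_case: flat brass mortise lock case 150 long (x) x 48 wide (y) x 14 thick, 0.3 to 0.65 kg, loose, starts on the bench between rack and machine. Origin centre of its underside; either end may face the stop bar
- clamp1: steel T-foot clamp (2 to 4 of clamp1-4 are present), about 160 g, upright in the rack at first. Origin on its axis at its sleeve's underside, which rests on rack or bed; z up, x along foot and toes. T-foot 26 (x) x 9 x 8 thick, 20.5 to 12.5 mm below the origin; shank 9 dia; sleeve 20 dia x 16 high; toe bar 68 (x) x 15 x 10 thick at 16 to 26 mm; grip tab 28 (x) x 12 (y) at 26 to 50 mm
- clamp2: another clamp, just like clamp1; may be absent
- clamp3: another clamp, just like clamp1; may be absent
- clamp4: another clamp, just like clamp1; may be absent
- padlock: bystander: brass padlock lying on the bench, 46 x 40 x 20 body with a shackle. Origin at the body's underside
- screwdriver: bystander: screwdriver with an orange handle, 190 long, lying on the bench
- oil_can: bystander: bare metal can 52 dia x 110 high standing beyond the lock case. Origin centre of its underside
Not all that is in view belongs to the job. Leave any purple look-alike of the clamp1 alone.

How it is judged (in metres and radians):
On the way, in this order (a step that is already met when the one before it is completed fails the run):
1. the speed lever is at the stop mark (value of joint speed_lever below 0.09 rad), for 0.2 s.
2. the lock case lies on the bed between the slots, its end against the stop bar, with the lever at stop (x of lock_case in the frame of machine between -0.048 and -0.038 m and y of lock_case in the frame of machine between -0.01 and 0.01 m and z of lock_case in the frame of machine between 0.057 and 0.063 m and angle between the x axis of lock_case and the x axis of machine, either way round below 0.1 rad and value of joint speed_lever below 0.09 rad), for 0.3 s.
3. every clamp is locked across its slot with a toe over the case, at least one on each side, with the lever still at stop and the case in place (all of step 2 and (y of clamp1 in the frame of machine between 0.039 and 0.049 m or y of clamp1 in the frame of machine between -0.049 and -0.039 m) and x of clamp1 in the frame of machine between -0.113 and 0.027 m and z of clamp1 in the frame of machine between 0.057 and 0.063 m and angle between each of clamp1, clamp2, clamp3, clamp4's own z axis and vertical below 0.1 rad and angle between the x axis of each of clamp1, clamp2, clamp3, clamp4 and the y axis of machine, either way round below 0.22 rad and (y of clamp2 in the frame of machine between 0.039 and 0.049 m or y of clamp2 in the frame of machine between -0.049 and -0.039 m) and x of clamp2 in the frame of machine between -0.113 and 0.027 m and z of clamp2 in the frame of machine between 0.057 and 0.063 m and (y of clamp3 in the frame of machine between 0.039 and 0.049 m or y of clamp3 in the frame of machine between -0.049 and -0.039 m) and x of clamp3 in the frame of machine between -0.113 and 0.027 m and z of clamp3 in the frame of machine between 0.057 and 0.063 m and (y of clamp4 in the frame of machine between 0.039 and 0.049 m or y of clamp4 in the frame of machine between -0.049 and -0.039 m) and x of clamp4 in the frame of machine between -0.113 and 0.027 m and z of clamp4 in the frame of machine between 0.057 and 0.063 m and (y of clamp1 in the frame of machine between 0.039 and 0.049 m or y of clamp2 in the frame of machine between 0.039 and 0.049 m or y of clamp3 in the frame of machine between 0.039 and 0.049 m or y of clamp4 in the frame of machine between 0.039 and 0.049 m) and (y of clamp1 in the frame of machine between -0.049 and -0.039 m or y of clamp2 in the frame of machine between -0.049 and -0.039 m or y of clamp3 in the frame of machine between -0.049 and -0.039 m or y of clamp4 in the frame of machine between -0.049 and -0.039 m)), for 0.3 s.
4. the speed lever is at the 60 degree mark (value of joint speed_lever between 0.957 and 1.137 rad), for 0.2 s.
At the end, for the whole second after the job is handed in: Case flat on the bed, within 5 mm of the stop bar, 10 mm of the middle, 0.1 rad of the slots; each clamp upright in a slot, sleeve down (3 mm), toes square to the slot (0.22 rad), 5 mm inside the case's ends, one or more per slot; lever within 0.09 rad of 60 degrees; at rest (all of step 4 and x of lock_case in the frame of machine between -0.048 and -0.038 m and y of lock_case in the frame of machine between -0.01 and 0.01 m and z of lock_case in the frame of machine between 0.057 and 0.063 m and angle between the x axis of lock_case and the x axis of machine, either way round below 0.1 rad and (y of clamp1 in the frame of machine between 0.039 and 0.049 m or y of clamp1 in the frame of machine between -0.049 and -0.039 m) and x of clamp1 in the frame of machine between -0.113 and 0.027 m and z of clamp1 in the frame of machine between 0.057 and 0.063 m and angle between each of clamp1, clamp2, clamp3, clamp4's own z axis and vertical below 0.1 rad and angle between the x axis of each of clamp1, clamp2, clamp3, clamp4 and the y axis of machine, either way round below 0.22 rad and (y of clamp2 in the frame of machine between 0.039 and 0.049 m or y of clamp2 in the frame of machine between -0.049 and -0.039 m) and x of clamp2 in the frame of machine between -0.113 and 0.027 m and z of clamp2 in the frame of machine between 0.057 and 0.063 m and (y of clamp3 in the frame of machine between 0.039 and 0.049 m or y of clamp3 in the frame of machine between -0.049 and -0.039 m) and x of clamp3 in the frame of machine between -0.113 and 0.027 m and z of clamp3 in the frame of machine between 0.057 and 0.063 m and (y of clamp4 in the frame of machine between 0.039 and 0.049 m or y of clamp4 in the frame of machine between -0.049 and -0.039 m) and x of clamp4 in the frame of machine between -0.113 and 0.027 m and z of clamp4 in the frame of machine between 0.057 and 0.063 m and (y of clamp1 in the frame of machine between 0.039 and 0.049 m or y of clamp2 in the frame of machine between 0.039 and 0.049 m or y of clamp3 in the frame of machine between 0.039 and 0.049 m or y of clamp4 in the frame of machine between 0.039 and 0.049 m) and (y of clamp1 in the frame of machine between -0.049 and -0.039 m or y of clamp2 in the frame of machine between -0.049 and -0.039 m or y of clamp3 in the frame of machine between -0.049 and -0.039 m or y of clamp4 in the frame of machine between -0.049 and -0.039 m) and linear speed of each of clamp1, clamp2, clamp3, clamp4, lock_case below 0.02 m/s); the robot touches nothing.
It fails at once if a bystander (padlock, screwdriver or oil can) is pushed more than 40 mm away (distance of any of padlock, screwdriver, oil_can from where it was at the start of the episode above 0.04 m).
Of clamp1, clamp2, clamp3, clamp4 only 2 to 4 are there at a start; the rules pass over those that are not, and their reading is None.
At some moment in a run one of lock_case may be knocked a few centimetres aside while the robot is not near it.
Once in a run the grip may slacken for a moment while it holds something.
It also fails if it takes over 210 s, if anything falls off the work surface, if the arm or the gripper's body presses on something with over 40 N, if the wrist force passes 120 N, or if a joint passes its speed limit or range.

ROBOT

A 7-joint arm with a two-finger parallel gripper is mounted at the origin on the work surface. World frame = base frame: x ahead of the robot, y to its left, z up, the work surface at z = 0. Lengths are in mm, angles in degrees, forces in N, time in s.
With the tool pointing down it reaches from about 350 to 900 mm from the base axis. Payload 8.1 kg.
Tool frame: the origin (TCP) lies on the front face of the gripper's body, between the roots of the fingers; the fingertips stand 73 mm ahead of it and the grasp point (between the pads) lies 54 mm ahead of it; y points along the fingers, x is the direction in which the jaws open and shut, and the axes are right-handed (so a half turn about y gives the same grasp; the last joint's range is limited). The gripper opens to 85 mm and grips with 20 to 120 N. Pads are 22 mm wide; open, the fingers measure 114 mm over their backs; the gripper's body (76 mm by 85 mm) begins 54 mm behind the grasp point. The pads swing forward as they close: fully open they stand 13 mm farther back than shut.
Start: joints at [-74.232, 24.895, 1.432, 90.138, -0.665, 64.973, -4.303], TCP at [230.574, 580.925, 303.923] pointing down, gripper open.
Joint ranges: [-149.89, 149.89], [-25.12, 119.58], [-72.63, 75.52], [4.76, 147.25], [-75.54, 255.54], [6.69, 114.76], [-157.13, 157.13]. Speed limits (degrees/s): [127.2, 127.2, 172.46, 172.46, 180, 180, 180].

INTERFACE

Orientations are given as [roll, pitch, yaw] about the fixed x, y, z axes, in that order (R = Rz(yaw) Ry(pitch) Rx(roll)).
In Python, from workcell import monitor, read_camera, get_calibration, ticket, look_for, cut_out, tip_of gives the robot as it stands. The module is installed in compiled form; this text tells all that it offers.
- The arm moves only by the tool drive_tool, never from a script. Its argument "increments" is a list of rows, each a list of 3 entries, a list of its own where there are three numbers: the shift along the tool's x, y, z in m, then the turn, a rotation vector about the tool's x, y, z in degrees, then the opening, from 0 (shut) to 1 (fully open). In form: [[[x, y, z], [rx, ry, rz], grip], ...]. A call has 1 to 5 rows; each row shifts and turns the commanded pose from where the row before left it, along the tool's axes as they then stand; what a row does not reach is not made up. A row lasts 1/12 s, in which the tool goes at most 41.7 mm and 7.16 degrees, less where a joint would pass 70% of its speed; a pose out of reach is approached as far as the arm can. A call with a gripper value outside its range is refused whole. The fingers move at their own pace and stop on an object; "newtons" is the grip in N (left out, the last holds). Time passes only in rows, so rows that do not move let the fingers close. It gives the time, the measured TCP pose, the force and the opening at its end, in the units of the state.
- monitor.state(): the state, without advancing time (a new reading comes with each control period).
- read_camera(name): name is "scene" or "top"; returns the picture (400x640x3 uint8, red, green, blue); there is no depth.
- get_calibration(name): a dict with "K" (3x3 intrinsics, pixels), "R" (3x3) and "t" (3): a world point X has camera coordinates R X + t. Camera axes: x right, y down, z forward; pixel columns grow to the right and rows downward; lengths in mm; the calibration is good to about 2 mm. A picture is of the moment at which its call begins. get_calibration takes no time and is no camera call.
- ticket.finish_job(): hands the job in, once; it reports no verdict.
Trained networks look in the newest picture that a camera, given by its name, has taken for a name from the list of things; names that differ only in an ending like _2 or _b are one class to them, and where a whole thing is asked for, a point or a joint stands for the part that bears it (a point fixed in the world has none). Each returns a list of dicts, best first, with "score" (0 to 1); they miss things now and then, are a little off and sometimes report something else, mostly with a low value. They report only what shows in the picture. A call takes as long as a camera call. They do not tell look-alikes from the thing itself.
- look_for(camera, name): "point" ([row, column] in pixels, amid what is visible of it).
- cut_out(camera, name): "mask" (400x640 bool, what is visible of it) and "point" ([row, column] in pixels, amid what is visible of it).
- tip_of(camera, name): "point" ([row, column] in pixels: a listed point, or the origin of a listed thing).
The state is a dict: "time": time; "joints": joint angles; "qvel": joint speeds; "joint_efforts": joint torques, N m; "tcp_pos": TCP position; "orientation": TCP orientation; "force": force on the tool from outside, world axes, zero at the start; "wrist_torque": the same for the moment, N m; "finger_gap": finger opening in mm.
Only numpy, scipy, OpenCV 4.12 (cv2) and the standard library are available. Lean on these libraries where they do the work, as an engineer would, in place of code of your own. Each camera call takes 0.05 s, during which the arm holds its last target. There are 200 camera calls.

## Working session

There is one attempt and no reset: what is moved stays moved. The work goes in short steps, Python scripts to look and compute and a tool call to move; the robot and the scene stay as the last step left them, time stands still between calls to the robot, and variables do not carry over. Pictures are saved under pics/ and viewed, about 12 in all and at most 16, crops included, and the job is handed in when it is done.

Besides the shell and the picture viewer there is one more tool, called after "Emit:" in YAML: its name, and indented under it one key for each argument. drive_tool: Moves the arm, as the interface text tells. Its arguments: {"type":"object","properties":{"increments":{"type":"array"},"newtons":{"type":"number"}},"required":["increments"]}

```bash
mkdir -p pics; cat > h.py <<'E'
import numpy as np, cv2
from workcell import monitor, read_camera, get_calibration, ticket, look_for, cut_out, tip_of
def cal(n):
    c=get_calibration(n); return np.array(c["K"],float),np.array(c["R"],float),np.array(c["t"],float).ravel()
def proj(n,X):
    K,R,t=cal(n); p=(np.atleast_2d(X)@R.T+t)@K.T; return (p[:,:2]/p[:,2:])[:,::-1]   # row,col
def ray(n,rc):
    K,R,t=cal(n); d=R.T@np.linalg.solve(K,[rc[1],rc[0],1.]); return -R.T@t,d/np.linalg.norm(d)
def onz(n,rc,z):
    o,d=ray(n,rc); return o+d*(z-o[2])/d[2]
def tri(rcs):  # {cam:rc}
    A=np.zeros((3,3));b=np.zeros(3)
    for n,rc in rcs.items():
        o,d=ray(n,rc);P=np.eye(3)-np.outer(d,d);A+=P;b+=P@o
    X=np.linalg.solve(A,b); return X
def save(im,f,box=None,s=1):
    if box: im=im[box[0]:box[1],box[2]:box[3]]
    cv2.imwrite('pics/'+f,cv2.resize(im,None,fx=s,fy=s,interpolation=cv2.INTER_CUBIC)[:,:,::-1])
E
python3 - <<'E'
from h import *
np.set_printoptions(precision=1,suppress=True)
s=monitor.state();print({k:np.round(v,2) for k,v in s.items()})
for n in("scene","top"):
    im=read_camera(n); save(im,n+'0.png',s=1.25); K,R,t=cal(n); print(n,K[0,0],'pos',-R.T@t,'fwd',R[2])
    for th in("machine","stop_face","slot_left","slot_right","lever_hinge","lever_grip","rack","lock_case","clamp1","oil_can","padlock","screwdriver"):
        print(th,[(np.round(d['point']).tolist(),round(d['score'],2)) for d in tip_of(n,th)][:6])
print(monitor.state()['time'])
E
```

```text
{'time': np.float64(0.0), 'joints': array([-74.2,  24.9,   1.4,  90.2,  -0.7,  65. ,  -4.3]), 'qvel': array([-0. ,  0. , -0.1,  0.1,  0.1, -0. , -0. ]), 'joint_efforts': array([ -0. , -67. ,   1. , -31.6,   0. ,   0. ,  -0. ]), 'tcp_pos': array([230.4, 580.5, 303.1]), 'orientation': array([-90. ,   0.1,  68.3]), 'force': array([ 0.1,  0.3, -0.4]), 'wrist_torque': array([ 0.1,  0. , -0. ]), 'finger_gap': np.float64(85.49)}
scene 362.7992060905734 pos [1021.9 -143.6  773.6] fwd [-0.5  0.2 -0.8]
machine [([250.0, 240.0], 0.65), ([182.0, 404.0], 0.64)]
stop_face [([193.0, 220.0], 0.75)]
slot_left [([229.0, 254.0], 0.74)]
slot_right [([242.0, 215.0], 0.82)]
lever_hinge [([264.0, 148.0], 0.76)]
lever_grip [([264.0, 98.0], 0.71)]
rack [([179.0, 402.0], 0.87)]
lock_case [([206.0, 347.0], 0.92)]
clamp1 [([156.0, 404.0], 0.78), ([185.0, 408.0], 0.76), ([149.0, 447.0], 0.69)]
oil_can [([280.0, 362.0], 0.64)]
padlock [([165.0, 325.0], 0.71), ([279.0, 362.0], 0.31)]
screwdriver [([156.0, 398.0], 0.63), ([248.0, 404.0], 0.6)]
top 366.144857178593 pos [ 403.8   63.7 1183.6] fwd [ 0.1  0.  -1. ]
machine [([204.0, 386.0], 0.84)]
stop_face [([244.0, 396.0], 0.9), ([157.0, 314.0], 0.59)]
slot_left [([206.0, 377.0], 0.94)]
slot_right [([202.0, 403.0], 0.77)]
lever_hinge [([205.0, 455.0], 0.82), ([206.0, 381.0], 0.65)]
lever_grip [([204.0, 486.0], 0.46)]
rack [([221.0, 240.0], 0.62)]
lock_case [([211.0, 299.0], 0.66)]
clamp1 [([239.0, 230.0], 0.69), ([208.0, 245.0], 0.61), ([226.0, 184.0], 0.46)]
oil_can [([153.0, 315.0], 0.84)]
padlock [([258.0, 299.0], 0.8), ([238.0, 230.0], 0.31), ([224.0, 242.0], 0.16)]
screwdriver [([165.0, 273.0], 0.66)]
1.3
```

View pics/scene0.png

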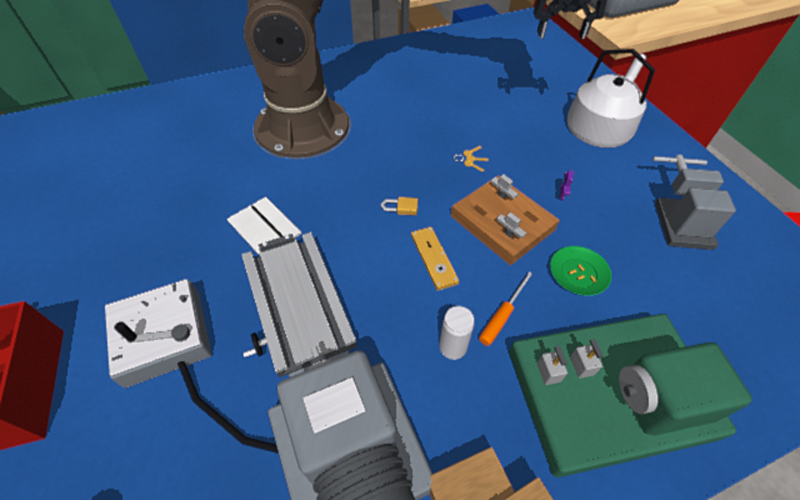

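View pics/top0.png

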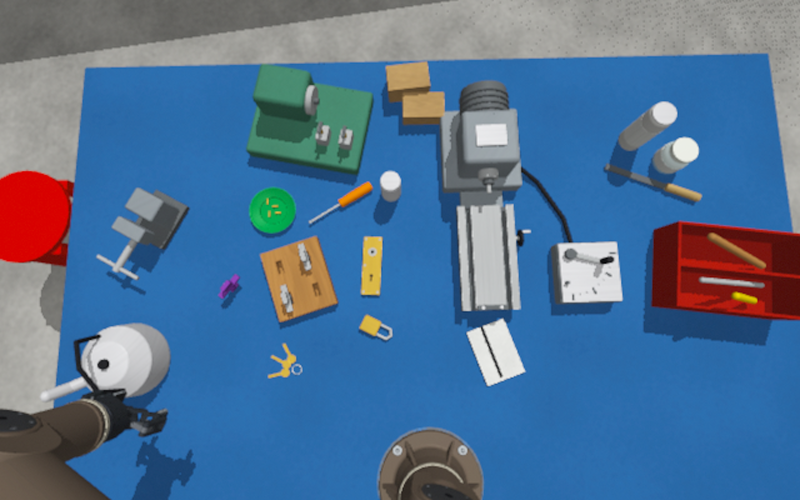

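```bash
cat >> h.py <<'E'
from scipy.optimize import minimize
def rect(x0,x1,y0,y1,z): 
    c=[(x0,y0,z),(x1,y0,z),(x1,y1,z),(x0,y1,z)]; return [(c[i],c[(i+1)%4]) for i in range(4)]
SL=[((-130,y,60),(125,y,60)) for y in(37,51,-37,-51)]
MODEL=dict(machine=[((-130,-70,60),(125,-70,60)),((-130,70,60),(125,70,60)),((-130,-70,60),(-130,70,60))]+SL+rect(-130,-118,-34,34,74),
 console=rect(-75,75,-75,75,56),
 rack=rect(-90,90,-75,75,34)+sum([rect(a-16.5,a+16.5,b-7.5,b+7.5,34) for a in(-42,42) for b in(-36,36)],[]),
 lock_case=rect(-75,75,-24,24,14), clamp=rect(-34,34,-7.5,7.5,26)+rect(-14,14,-6,6,50))
def pts(model,p,z0=0,step=3):
    c,s=np.cos(p[2]),np.sin(p[2]);o=[]
    for a,b in model:
        a,b=np.array(a,float),np.array(b,float);n=max(2,int(np.linalg.norm(b-a)/step));o+=[a+(b-a)*k/n for k in range(n+1)]
    o=np.array(o); return np.c_[p[0]+c*o[:,0]-s*o[:,1],p[1]+s*o[:,0]+c*o[:,1],o[:,2]+z0]
def gm(im,sig=1.2):
    g=cv2.GaussianBlur(im.astype(np.float32),(0,0),sig); gx=np.abs(np.gradient(g,axis=1)).max(2);gy=np.abs(np.gradient(g,axis=0)).max(2)
    return np.minimum(np.hypot(gx,gy),25)
def fit(ims,name,p0,z0=0,span=(8,8,.06)):
    best=None
    for sig in(2.5,1.0):
        G={n:gm(i,sig) for n,i in ims.items()}
        def f(q):
            P=pts(MODEL[name],[q[0],q[1],q[2]/100],z0); return -sum(cv2.remap(G[n],*[v.astype(np.float32).reshape(-1,1) for v in proj(n,P).T[::-1]],cv2.INTER_LINEAR).mean() for n in G)
        q0=np.array([p0[0],p0[1],p0[2]*100]); sc=np.array(span)*[1,1,100]*(1 if sig>2 else .3)
        r=min((minimize(f,q0+d*sc,method='Nelder-Mead',options=dict(initial_simplex=q0+d*sc+np.vstack([np.zeros(3),np.diag(sc)]),xatol=.05,fatol=1e-4)) for d in ([0,0,0],[.7,-.7,.7],[-.7,.7,-.7],[.7,.7,-.7],[-.7,-.7,.7])),key=lambda r:r.fun)
        p0=[r.x[0],r.x[1],r.x[2]/100]
    return np.array(p0),-r.fun
def draw(n,im,items,s,box):
    o=cv2.resize(im[box[0]:box[1],box[2]:box[3]],None,fx=s,fy=s,interpolation=cv2.INTER_CUBIC)
    for name,p,z0 in items:
        for r,c in (proj(n,pts(MODEL[name],p,z0,8))+.5-[box[0],box[2]])*s: cv2.circle(o,(int(c),int(r)),1,(255,0,255),-1)
    return o
E
python3 - <<'E'
from h import *
np.set_printoptions(precision=2,suppress=True)
ims={n:read_camera(n) for n in("scene","top")}
tp={}
for k,z in dict(stop_face=60,slot_left=60,slot_right=60,lever_hinge=56,lever_grip=96,rack=0,lock_case=0,clamp1=34).items():
    for n in ims:
        tp[k,n]=[onz(n,d['point'],z)[:2] for d in tip_of(n,k)[:4]]; print(k,n,*tp[k,n])
m0=(tp['slot_left','top'][0]+tp['slot_right','top'][0])/2; d=tp['slot_left','top'][0]-tp['slot_right','top'][0]
f=m0-tp['stop_face','top'][0]
p0=[*m0,np.arctan2(f[1],f[0])]
print('m0',p0)
import json;R={}
for name,q in dict(machine=p0,rack=[*tp['rack','top'][0],.2],lock_case=[*tp['lock_case','top'][0],-.03]).items():
    for sub in(["scene"],["top"],["scene","top"]):
        r,v=fit({n:ims[n] for n in sub},name,q); print(name,sub,r,round(v,2))
    R[name]=r.tolist()
for c in tp['clamp1','top']: print('clamp0',c)
m=R['machine'];c,s=np.cos(m[2]),np.sin(m[2]);q=[m[0]+c*-45+s*247,m[1]+s*-45-c*247,m[2]]
for sub in(["scene"],["top"],["scene","top"]):
    r,v=fit({n:ims[n] for n in sub},'console',q);print('console',sub,r,v,'pred',q)
json.dump(R,open('R.json','w'))
it=[(k,R[k],0) for k in R]+[('console',q,0)]
a=draw("top",ims["top"],it,2.4,(170,270,200,510)); b=draw("scene",ims["scene"],it,2,(120,320,70,460))
w=780;a=cv2.resize(a,(w,int(a.shape[0]*w/a.shape[1])));b=cv2.resize(b,(w,int(b.shape[0]*w/b.shape[1])))
save(np.vstack([a,b])[:660],'fit.png',s=.9)
E
```

```text
stop_face scene [ 425.69 -159.21]
stop_face top [ 427.66 -166.48]
slot_left scene [ 544.71 -109.2 ]
slot_left top [ 541.04 -118.7 ]
slot_right scene [ 551.62 -194.18] [745.52  72.3 ]
slot_right top [ 543.42 -195.78]
lever_hinge scene [ 541.37 -351.  ] [715.26 189.25]
lever_hinge top [ 553.35 -350.04] [ 420.81 -166.09]
lever_grip scene [ 537.49 -426.74]
lever_grip top [ 532.57 -417.03] [663.07 199.39]
rack scene [504.06 322.21] [ 507.78 -365.86]
rack top [511.46 321.48] [692.87 218.39]
lock_case scene [531.52 139.56] [ 508.13 -110.19]
lock_case top [538.59 144.82]
clamp1 scene [453.61 345.3 ] [542.97 302.79] [482.84 479.77]
clamp1 top [555.63 298.65] [474.96 499.84] [452.82 351.22]
m0 [np.float64(542.2303911667602), np.float64(-157.24166245202895), np.float64(0.08045664177853638)]
machine ['scene'] [ 545.86 -152.33    0.02] 24.06
machine ['top'] [ 545.34 -152.28    0.02] 24.54Traceback (most recent call last):
  File "<stdin>", line 15, in <module>
  File "h.py", line 42, in fit
    r=min((minimize(f,q0+d*sc,method='Nelder-Mead',options=dict(initial_simplex=q0+d*sc+np.vstack([np.zeros
[... 1105 characters left out ...]
^^^^^^^^^^^^^^^^^
  File "h.py", line 40, in <genexpr>
    P=pts(MODEL[name],[q[0],q[1],q[2]/100],z0); return -sum(cv2.remap(G[n],*[v.astype(np.float32).reshape(-1,1) for v in proj(n,P).T[::-1]],cv2.INTER_LINEAR).mean() for n in G)
                                                                                                                         ~~~~^^^^^
  File "h.py", line 6, in proj
    K,R,t=cal(n); p=(np.atleast_2d(X)@R.T+t)@K.T; return (p[:,:2]/p[:,2:])[:,::-1]   # row,col
          ~~~^^^
  File "h.py", line 4, in cal
    c=get_calibration(n); return np.array(c["K"],float),np.array(c["R"],float),np.array(c["t"],float).ravel()
ValueError: time passes only in moves, steps and waits
```

```bash
sed -i 's/^def cal(n):/import functools\n@functools.lru_cache\ndef cal(n):/; s/np.hypot(gx,gy),25)/np.hypot(gx,gy),70)/' h.py
cat > f.py <<'E'
from h import *
import json
np.set_printoptions(precision=3,suppress=True)
ims={n:read_camera(n) for n in("scene","top")}; np.savez('im.npz',**ims)
R={}
for name,q in dict(machine=[545.5,-152.3,.02],rack=[508,322,.2],lock_case=[535,142,-.03]).items():
    for sub in(["scene"],["top"],["scene","top"]):
        r,v=fit({n:ims[n] for n in sub},name,q); print(name,sub,r,round(v,2))
    R[name]=r.tolist()
m=R['machine'];c,s=np.cos(m[2]),np.sin(m[2]);q=[m[0]+c*-45+s*247,m[1]+s*-45-c*247,m[2]]
for sub in(["scene"],["top"],["scene","top"]):
    r,v=fit({n:ims[n] for n in sub},'console',q);print('console',sub,r,v,'pred',np.array(q))
for k,q in dict(c1=[453,348,R['rack'][2]],c2=[549,301,R['rack'][2]]).items():
    for sub in(["scene"],["top"],["scene","top"]):
        r,v=fit({n:ims[n] for n in sub},'clamp',q,34,(4,4,.05));print(k,sub,r,v)
    R[k]=r.tolist()
json.dump(R,open('R.json','w'))
it=[(k if k[0]!='c' else 'clamp',R[k],34 if k[0]=='c' else 0) for k in R]+[('console',m[:0]+[m[0]+c*-45+s*247,m[1]+s*-45-c*247,m[2]],0)]
a=draw("top",ims["top"],it,2.6,(170,270,200,510)); b=draw("scene",ims["scene"],it,2,(120,300,70,460))
w=800;a=cv2.resize(a,(w,int(a.shape[0]*w/a.shape[1])));b=cv2.resize(b,(w,int(b.shape[0]*w/b.shape[1])))
save(np.vstack([a,b])[:600],'fit.png')
E
time python3 f.py
```

```text
machine ['scene'] [ 546.135 -152.038    0.021] 36.43
machine ['top'] [ 545.327 -151.831    0.019] 36.54
machine ['scene', 'top'] [ 545.762 -151.976    0.02 ] 72.89
rack ['scene'] [499.903 324.226   0.31 ] 25.97
rack ['top'] [499.712 323.755   0.313] 31.61
rack ['scene', 'top'] [499.739 323.969   0.312] 57.52
lock_case ['scene'] [534.297 137.969  -0.05 ] 46.67
lock_case ['top'] [532.581 138.79   -0.048] 50.96
lock_case ['scene', 'top'] [533.005 138.371  -0.051] 96.93
console ['scene'] [ 509.507 -396.254    0.023] 33.904781341552734 pred [ 505.729 -399.829    0.02 ]
console ['top'] [ 504.915 -397.998    0.02 ] 43.003082275390625 pred [ 505.729 -399.829    0.02 ]
console ['scene', 'top'] [ 506.441 -396.818    0.022] 72.2554931640625 pred [ 505.729 -399.829    0.02 ]
c1 ['scene'] [443.403 339.721   1.039] 24.22771453857422
c1 ['top'] [448.963 346.103   0.309] 27.462291717529297
c1 ['scene', 'top'] [449.504 344.915   0.285] 53.19478988647461
c2 ['scene'] [553.421 301.646   0.347] 26.892925262451172
c2 ['top'] [559.34  305.689   0.326] 29.785566329956055
c2 ['scene', 'top'] [552.763 302.862   0.33 ] 55.387977600097656
real	0m37.837s
user	0m36.262s
sys	0m0.556s
```

View pics/fit.png

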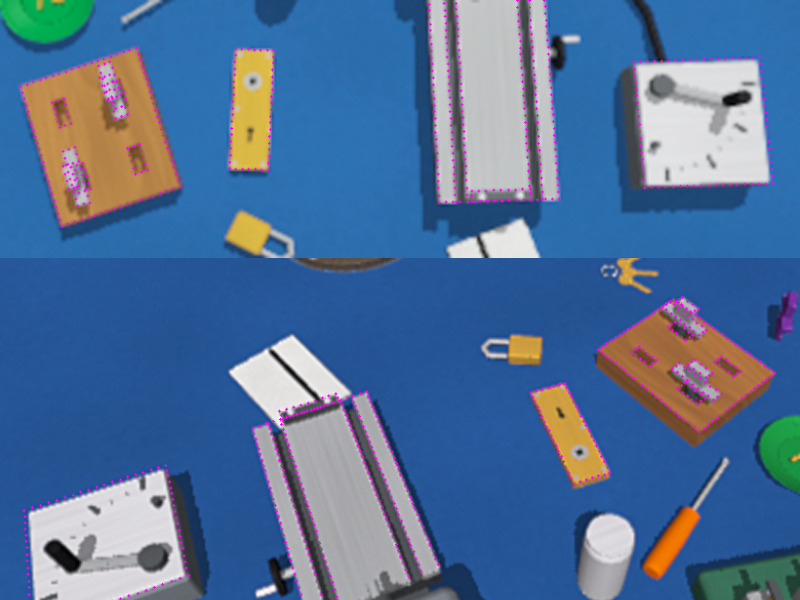

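```bash
cat > p.py <<'E'
from h import *
import json
# plan rows: waypoints [(x,y,z,yaw,grip)], None keeps; L= max mm per row
M=(545.76,-151.98,.0200)
def mw(x,y): c,s=np.cos(M[2]),np.sin(M[2]); return M[0]+c*x-s*y, M[1]+s*x+c*y
MY=np.degrees(M[2])
def plan(wps,L=36,A=6.8,start=None):
    s=monitor.state(); P=np.array(s['tcp_pos'],float); yaw=s['orientation'][2]; g=None; rows=[]
    if start: P=np.array(start[:3],float);yaw=start[3]
    for x,y,z,w,gr in wps:
        T=np.array([P[i] if v is None else v for i,v in enumerate((x,y,z))]); w=yaw if w is None else w; gr=g if gr is None else gr; g=gr
        dy=(w-yaw+180)%360-180
        n=max(1,int(np.ceil(max(np.linalg.norm(T-P)/L,abs(dy)/A))))
        for k in range(n):
            r=n-k; d=(T-P)/r; a=np.radians(yaw); c,q=np.cos(a),np.sin(a)
            t=np.round([d[0]*c+d[1]*q,-d[2],-d[0]*q+d[1]*c],1); dw=((w-yaw+180)%360-180)/r; ry=round(-dw,1)
            rows.append([[round(float(v)/1000,4)+0 for v in t],[0,float(ry)+0,0],gr])
            P=P+[t[0]*c-t[2]*q,t[0]*q+t[2]*c,-t[1]]; yaw-=ry
    for i in range(0,len(rows),5): print(json.dumps(rows[i:i+5],separators=(',',':')).replace('0.0,','0,').replace('0.0]','0]'))
    print(len(rows),'end',np.round(P,1),round(yaw,1))
def st():
    s=monitor.state(); print({k:np.round(s[k],1).tolist() for k in('time','joints','tcp_pos','orientation','force','finger_gap')})
def lev(th,r=78): 
    a=np.radians(th); return mw(-r*np.cos(a),-200-r*np.sin(a))
E
python3 - <<'E'
from p import *
st()
x,y=lev(78); print(x,y)
plan([(440,160,300,None,1),(x,y,290,-10.9,.5),(None,None,200,None,.5)],L=40)
E
```

```text
{'time': 2.3, 'joints': [-74.2, 24.9, 1.4, 90.1, -0.7, 65.0, -4.3], 'tcp_pos': [230.6, 580.9, 303.9], 'orientation': [-90.0, -0.0, 68.3], 'force': [-1.0, -0.5, 0.2], 'finger_gap': 85.6}
535.0716733009743 -428.5445762119032
[[[-0.0262,0.0003,-0.0292],[0,0,0],1],[[-0.0262,0.0003,-0.0292],[0,0,0],1],[[-0.0262,0.0003,-0.0292],[0,0,0],1],[[-0.0262,0.0003,-0.0292],[0,0,0],1],[[-0.0261,0.0003,-0.0291],[0,0,0],1]]
[[[-0.0262,0.0003,-0.0292],[0,0,0],1],[[-0.0261,0.0004,-0.0291],[0,0,0],1],[[-0.0262,0.0003,-0.0292],[0,0,0],1],[[-0.0261,0.0004,-0.0291],[0,0,0],1],[[-0.0262,0.0003,-0.0292],[0,0,0],1]]
[[[-0.0261,0.0004,-0.0291],[0,0,0],1],[[-0.0262,0.0003,-0.0292],[0,0,0],1],[[-0.0341,0.0007,-0.0204],[0,5.3,0],0.5],[[-0.0321,0.0007,-0.0234],[0,5.3,0],0.5],[[-0.0298,0.0007,-0.0263],[0,5.3,0],0.5]]
[[[-0.0272,0.0007,-0.0289],[0,5.3,0],0.5],[[-0.0245,0.0007,-0.0313],[0,5.3,0],0.5],[[-0.0215,0.0007,-0.0335],[0,5.3,0],0.5],[[-0.0183,0.0006,-0.0353],[0,5.3,0],0.5],[[-0.0149,0.0007,-0.0368],[0,5.3,0],0.5]]
[[[-0.0115,0.0006,-0.0381],[0,5.3,0],0.5],[[-0.0079,0.0007,-0.0389],[0,5.3,0],0.5],[[-0.0043,0.0006,-0.0395],[0,5.2,0],0.5],[[-0.0007,0.0007,-0.0397],[0,5.3,0],0.5],[[0.003,0.0006,-0.0396],[0,5.2,0],0.5]]
[[[0.0066,0.0007,-0.0392],[0,5.3,0],0.5],[[0.0103,0.0006,-0.0385],[0,5.2,0],0.5],[[0,0.03,0],[0,0,0],0.5],[[0,0.03,0],[0,0,0],0.5],[[0,0.03,0],[0,0,0],0.5]]
30 end [ 535.1 -428.6  200. ] -10.9
```

Emit:
drive_tool:
  increments:
    - [[-0.026,0,-0.029],[0,0,0],1]
    - [[-0.026,0,-0.029],[0,0,0],1]
    - [[-0.026,0,-0.029],[0,0,0],1]
    - [[-0.026,0,-0.029],[0,0,0],1]
    - [[-0.026,0,-0.029],[0,0,0],1]

```text
time: 2.72
tcp_pos: [317.9, 404.9, 304.0]
orientation: [-90.0, -0.0, 68.4]
force: [1.0, 0.4, -0.2]
finger_gap: 85.2
```

Emit:
drive_tool:
  increments:
    - [[-0.026,0,-0.029],[0,0,0],1]
    - [[-0.026,0,-0.029],[0,0,0],1]
    - [[-0.026,0,-0.029],[0,0,0],1]
    - [[-0.026,0,-0.029],[0,0,0],1]
    - [[-0.026,0,-0.029],[0,0,0],1]

```text
time: 3.13
tcp_pos: [404.7, 230.5, 304.2]
orientation: [-90.0, -0.0, 68.4]
force: [0.1, -0.5, -0.2]
finger_gap: 85.8
```

Emit:
drive_tool:
  increments:
    - [[-0.026,0,-0.029],[0,0,0],1]
    - [[-0.026,0,-0.029],[0,0,0],1]
    - [[-0.034,0,-0.02],[0,5.3,0],0.5]
    - [[-0.032,0,-0.023],[0,5.3,0],0.5]
    - [[-0.03,0,-0.026],[0,5.3,0],0.5]

```text
time: 3.55
tcp_pos: [457.0, 43.4, 304.1]
orientation: [-90.0, -0.0, 52.2]
force: [1.0, -0.0, -0.2]
finger_gap: 51.4
```

Emit:
drive_tool:
  increments:
    - [[-0.027,0,-0.029],[0,5.3,0],0.5]
    - [[-0.0245,0,-0.031],[0,5.3,0],0.5]
    - [[-0.0215,0,-0.0335],[0,5.3,0],0.5]
    - [[-0.018,0,-0.035],[0,5.3,0],0.5]
    - [[-0.015,0,-0.037],[0,5.3,0],0.5]

```text
time: 3.97
tcp_pos: [488.6, -152.1, 304.3]
orientation: [-90.0, -0.1, 25.7]
force: [1.6, 0.4, 0.2]
finger_gap: 42.8
```

Emit:
drive_tool:
  increments:
    - [[-0.0115,0,-0.038],[0,5.3,0],0.5]
    - [[-0.008,0,-0.039],[0,5.3,0],0.5]
    - [[-0.004,0,-0.0395],[0,5.2,0],0.5]
    - [[-0.001,0,-0.0395],[0,5.3,0],0.5]
    - [[0.003,0,-0.0395],[0,5.2,0],0.5]

```text
time: 4.38
tcp_pos: [520.2, -347.9, 304.0]
orientation: [-90.0, -0.0, -0.6]
force: [0.6, 0.6, -0.8]
finger_gap: 42.6
```

Emit:
drive_tool:
  increments:
    - [[0.007,0,-0.039],[0,5.3,0],0.5]
    - [[0.01,0,-0.0385],[0,5.2,0],0.5]
    - [[0,0.03,0],[0,0,0],0.5]
    - [[0,0.03,0],[0,0,0],0.5]
    - [[0,0.03,0],[0,0,0],0.5]

```text
time: 4.8
tcp_pos: [532.9, -425.6, 212.8]
orientation: [-90.0, -0.0, -10.9]
force: [0.4, 1.0, -0.8]
finger_gap: 42.7
```

```bash
python3 - <<'E'
from p import *
st()
ims={n:read_camera(n) for n in("scene","top")}
h=np.array(mw(0,-200))
for n in ims:
    for d in tip_of(n,'lever_grip')[:2]:
        g=onz(n,d['point'],96)[:2]; print(n,d['score'],g,(np.degrees(np.arctan2(-(g-h)[1],-(g-h)[0]))),np.linalg.norm(g-h))
im=ims['scene'].copy()
for th in(70,80,90):
    r,c=proj('scene',[*lev(th),111])[0]; im[int(round(r)),int(round(c))]=(255,0,255)
a=cv2.resize(im[180:320,60:260],None,fx=3.5,fy=3.5,interpolation=cv2.INTER_NEAREST)
cv2.imwrite('pics/lev1.png',a[:,:,::-1])
plan([(*lev(78),150,-10.9,.5)],L=25)
E
```

```text
{'time': 4.8, 'joints': [11.2, 38.7, 38.1, 89.5, -26.2, 60.9, 45.2], 'tcp_pos': [532.9, -425.6, 212.8], 'orientation': [-90.0, -0.0, -10.9], 'force': [0.4, 1.0, -0.8], 'finger_gap': 42.7}
scene 0.82 [ 539.39121009 -426.83863185] 82.11840416905811 75.61290318216876
top 0.48 [ 527.95133763 -427.53622402] 73.90792909421371 78.67906333498121
[[[0.0009,0.0215,-0.0012],[0,0,0],0.5],[[0.0009,0.0214,-0.0012],[0,0,0],0.5],[[0.0009,0.0215,-0.0013],[0,0.1,0],0.5]]
3 end [ 535.  -428.6  150. ] -10.9
```

View pics/lev1.png

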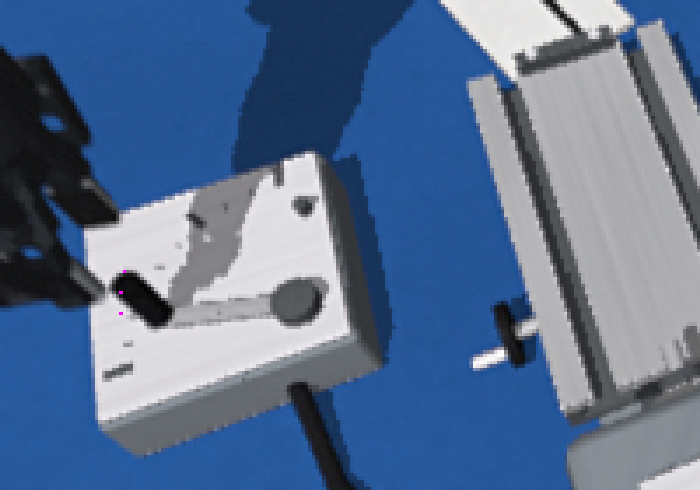

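Emit:
drive_tool:
  increments:
    - [[0,0.0215,-0.001],[0,0,0],0.5]
    - [[0,0.0214,-0.001],[0,0,0],0.5]
    - [[0,0.02,-0.001],[0,0,0],0.5]
    - [[0,0,0],[0,0,0],0]
    - [[0,0,0],[0,0,0],0]
  newtons: 20

```text
time: 5.42
tcp_pos: [532.8, -427.6, 152.6]
orientation: [-90.0, -0.0, -10.8]
force: [-1.8, 1.2, -0.4]
finger_gap: 19.7
```

```bash
python3 - <<'E'
from p import *
st(); p=np.array(monitor.state()['tcp_pos'][:2])-mw(0,-200); print(np.degrees(np.arctan2(-p[1],-p[0]))-MY+0, np.hypot(*p))
E
```

```text
{'time': 5.4, 'joints': [12.7, 42.3, 35.8, 92.1, -28.7, 55.0, 47.4], 'tcp_pos': [532.8, -427.6, 152.6], 'orientation': [-90.0, -0.0, -10.8], 'force': [-1.8, 1.2, -0.4], 'finger_gap': 19.7}
76.19682664767957 77.57623621622675
```

Emit:
drive_tool:
  increments:
    - [[0,0,0],[0,0,0],0]
    - [[-0.0086,0,0.0005],[0,6.3,0],0]
    - [[-0.0086,0,0.0005],[0,6.3,0],0]
    - [[-0.0086,0,0.0005],[0,6.3,0],0]
    - [[-0.0086,0,0.0005],[0,6.3,0],0]

```text
time: 5.83
tcp_pos: [501.6, -414.1, 153.0]
orientation: [-90.0, -0.2, -36.3]
force: [1.9, -0.8, -5.4]
finger_gap: 16.7
```

Emit:
drive_tool:
  increments:
    - [[-0.0086,0,0.0005],[0,6.3,0],0]
    - [[-0.0086,0,0.0005],[0,6.3,0],0]
    - [[-0.0086,0,0.0005],[0,6.3,0],0]
    - [[-0.0086,0,0.0005],[0,6.3,0],0]
    - [[0,0,0],[0,0,0],0]

```text
time: 6.25
tcp_pos: [478.8, -387.6, 152.9]
orientation: [-89.9, -0.1, -61.5]
force: [-2.4, -0.5, -2.0]
finger_gap: 16.1
```

Emit:
drive_tool:
  increments:
    - [[-0.0086,0,0.0005],[0,6.3,0],0]
    - [[-0.0086,0,0.0005],[0,6.3,0],0]
    - [[-0.0086,0,0.0005],[0,6.3,0],0]
    - [[-0.0086,0,0.0005],[0,6.3,0],0]
    - [[0,0,0],[0,0,0],0]

```text
time: 6.67
tcp_pos: [470.0, -355.0, 152.8]
orientation: [-89.9, -0.1, -86.5]
force: [-2.3, -0.5, 3.1]
finger_gap: 16.4
```

```bash
python3 - <<'E'
from p import *
st(); p=np.array(monitor.state()['tcp_pos'][:2])-mw(0,-200); print(np.degrees(np.arctan2(-p[1],-p[0]))-MY+0, np.hypot(*p))
E
```

```text
{'time': 6.7, 'joints': [-4.1, 42.7, 57.1, 107.6, -44.1, 54.9, -13.0], 'tcp_pos': [470.0, -355.0, 152.8], 'orientation': [-89.9, -0.1, -86.5], 'force': [-2.3, -0.5, 3.1], 'finger_gap': 16.4}
1.0521904584311186 79.84497447341413
```

Emit:
drive_tool:
  increments:
    - [[0,0,0],[0,0,0],0.5]
    - [[0,0,0],[0,0,0],0.5]
    - [[0,-0.03,0],[0,0,0],0.6]
    - [[0,-0.035,0],[0,0,0],0.8]
    - [[0,-0.035,0],[0,0,0],0.8]

```text
time: 7.08
tcp_pos: [469.1, -355.4, 252.5]
orientation: [-90.0, 0.0, -86.3]
force: [1.1, -0.6, -0.9]
finger_gap: 68.2
```

```bash
python3 - <<'E'
from p import *
np.set_printoptions(precision=3,suppress=True)
ims={n:read_camera(n) for n in("scene","top")}
r,v=fit(ims,'lock_case',[533,138.4,-.05]);print(r,v)
h=np.array(mw(0,-200))
for n in ims:
    for d in tip_of(n,'lever_grip')[:1]:
        g=onz(n,d['point'],96)[:2]; print(n,d['score'],g,(np.degrees(np.arctan2(-(g-h)[1],-(g-h)[0])))-MY)
st()
plan([(533,0,240,-92.9,.8),(533,138.4,180,-92.9,.8)],L=40)
E
```

```text
[532.957 138.387  -0.049] 99.31346130371094
scene 0.73 [ 476.804 -367.669] 11.020311285033978
top 0.71 [ 481.384 -359.587] 5.235441726908559
{'time': 7.3, 'joints': [-8.2, 36.6, 63.9, 102.3, -36.5, 64.6, -18.4], 'tcp_pos': [469.9, -355.7, 252.3], 'orientation': [-89.8, -0.1, -86.3], 'force': [0.3, 0.8, -0.4], 'finger_gap': 68.2}
[[[-0.0351,0.0012,0.0086],[0,0.7,0],0.8],[[-0.0352,0.0012,0.0082],[0,0.7,0],0.8],[[-0.0353,0.0012,0.0077],[0,0.6,0],0.8],[[-0.0354,0.0012,0.0074],[0,0.7,0],0.8],[[-0.0354,0.0013,0.0069],[0,0.6,0],0.8]]
[[[-0.0355,0.0012,0.0066],[0,0.7,0],0.8],[[-0.0356,0.0013,0.0061],[0,0.6,0],0.8],[[-0.0357,0.0012,0.0057],[0,0.7,0],0.8],[[-0.0357,0.0013,0.0053],[0,0.6,0],0.8],[[-0.0358,0.0012,0.005],[0,0.7,0],0.8]]
[[[-0.0346,0.015,-0.0018],[0,0,0],0.8],[[-0.0345,0.015,-0.0017],[0,0,0],0.8],[[-0.0346,0.015,-0.0018],[0,0,0],0.8],[[-0.0345,0.015,-0.0017],[0,0,0],0.8]]
14 end [533.  138.4 180. ] -92.9
```

```bash
python3 - <<'E'
from p import *
L=[]
for n,b in (("scene",(190,310,70,190)),("top",(180,260,430,510))):
    im=read_camera(n).copy(); o=cv2.resize(im[b[0]:b[1],b[2]:b[3]],(480,480),interpolation=cv2.INTER_CUBIC); s=480/(b[1]-b[0])
    for th,col in((0,(255,0,255)),(10,(0,255,0))):
        for z,r0 in((111,78),(66,78),(64,40)):
            r,c=proj(n,[*lev(th,r0),z])[0]; cv2.circle(o,(int((c+.5-b[2])*s),int((r+.5-b[0])*s)),3,col,-1)
    L.append(o)
save(np.hstack(L),'lev2.png',s=.8)
E
```

```text
(no output)
```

View pics/lev2.png

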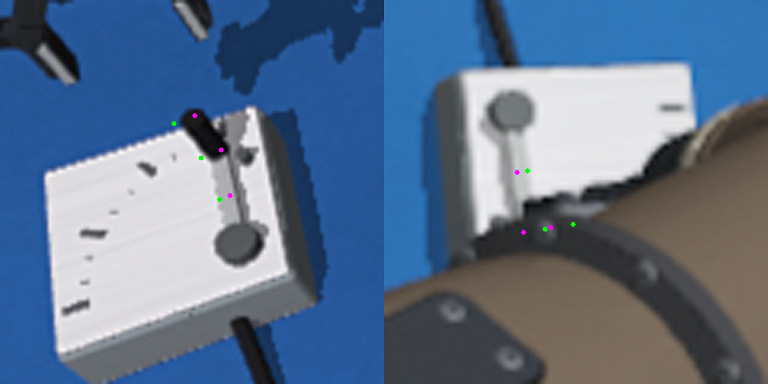

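Emit:
drive_tool:
  increments:
    - [[-0.035,0.001,0.0085],[0,0.7,0],0.8]
    - [[-0.035,0.001,0.008],[0,0.7,0],0.8]
    - [[-0.035,0.001,0.008],[0,0.6,0],0.8]
    - [[-0.0355,0.001,0.0075],[0,0.7,0],0.8]
    - [[-0.0355,0.001,0.007],[0,0.6,0],0.8]

```text
time: 7.8
tcp_pos: [501.1, -175.8, 244.8]
orientation: [-90.1, 0.0, -89.8]
force: [0.4, 0.1, -0.5]
finger_gap: 67.8
```

Emit:
drive_tool:
  increments:
    - [[-0.0355,0.001,0.0065],[0,0.7,0],0.8]
    - [[-0.0355,0.001,0.006],[0,0.6,0],0.8]
    - [[-0.0355,0.001,0.006],[0,0.7,0],0.8]
    - [[-0.0355,0.001,0.005],[0,0.6,0],0.8]
    - [[-0.0355,0.001,0.005],[0,0.7,0],0.8]

```text
time: 8.22
tcp_pos: [532.8, 1.3, 239.9]
orientation: [-90.1, -0.0, -93.0]
force: [1.0, -0.7, 0.0]
finger_gap: 68.0
```

Emit:
drive_tool:
  increments:
    - [[-0.0345,0.015,-0.002],[0,0,0],0.8]
    - [[-0.0345,0.015,-0.002],[0,0,0],0.8]
    - [[-0.0345,0.015,-0.002],[0,0,0],0.8]
    - [[-0.0345,0.015,-0.002],[0,0,0],0.8]
    - [[0,0,0],[0,0,0],0.8]

```text
time: 8.63
tcp_pos: [530.5, 145.5, 176.3]
orientation: [-90.4, 0.0, -92.4]
force: [-0.5, 0.8, -0.7]
finger_gap: 68.4
```

```bash
python3 - <<'E'
from p import *
st()
plan([(533,138.4,105,-92.8,.8),(533,138.4,72,-92.8,.8)],L=30)
E
```

```text
{'time': 8.6, 'joints': [-63.0, 42.8, 67.1, 112.0, -47.0, 59.1, -66.1], 'tcp_pos': [530.5, 145.5, 176.3], 'orientation': [-90.4, 0.0, -92.4], 'force': [-0.5, 0.8, -0.7], 'finger_gap': 68.4}
[[[0.0023,0.0238,0.0009],[0,0.1,0],0.8],[[0.0023,0.0238,0.001],[0,0.1,0],0.8],[[0.0024,0.0237,0.0009],[0,0.2,0],0.8],[[0,0.0165,0],[0,0,0],0.8],[[0,0.0165,0],[0,0,0],0.8]]
5 end [533.  138.4  72. ] -92.8
```

Emit:
drive_tool:
  increments:
    - [[0,0.02,0],[0,0,0],0.8]
    - [[0,0.02,0],[0,0,0],0.8]
    - [[0,0,0],[0,0,0],0.8]

```text
time: 8.88
tcp_pos: [530.4, 137.6, 137.3]
orientation: [-90.3, -0.1, -93.0]
force: [-1.3, 0.2, -0.7]
finger_gap: 68.3
```

```bash
python3 - <<'E'
from p import *
st()
plan([(533,138.4,105,-92.8,.8),(533,138.4,72,-92.8,.8)],L=30)
E
```

```text
{'time': 8.9, 'joints': [-60.4, 45.2, 63.8, 114.0, -50.6, 55.3, -63.3], 'tcp_pos': [530.4, 137.6, 137.3], 'orientation': [-90.3, -0.1, -93.0], 'force': [-1.3, 0.2, -0.7], 'finger_gap': 68.3}
[[[-0.0005,0.0162,0.0013],[0,-0.1,0],0.8],[[-0.0004,0.0161,0.0012],[0,-0.1,0],0.8],[[0,0.0165,0],[0,0,0],0.8],[[0,0.0165,0],[0,0,0],0.8]]
4 end [533.  138.4  72. ] -92.8
```

Emit:
drive_tool:
  increments:
    - [[0,0.021,0.001],[0,0,0],0.8]
    - [[0,0.021,0.0015],[0,0,0],0.8]
    - [[0,0.02,0],[0,0,0],0.8]
    - [[0,0,0],[0,0,0],0.8]
    - [[0,0,0],[0,0,0],0]
  newtons: 70

```text
time: 9.3
tcp_pos: [534.7, 136.7, 78.9]
orientation: [-90.1, -0.1, -93.1]
force: [1.4, -0.4, 0.3]
finger_gap: 57.3
```

Emit:
drive_tool:
  increments:
    - [[0,0,0],[0,0,0],0]
    - [[0,0,0],[0,0,0],0]
    - [[0,0,0],[0,0,0],0]
    - [[0,0,0],[0,0,0],0]
  newtons: 70

```text
time: 9.63
tcp_pos: [535.5, 137.4, 80.7]
orientation: [-89.9, 0.1, -93.1]
force: [-2.6, 0.0, 7.4]
finger_gap: 45.3
```

```bash
python3 - <<'E'
from p import *
st()
x,y=mw(-38,0)
plan([(None,None,220,None,0),(x,y,220,-88.85,0)],L=38)
E
```

```text
{'time': 9.6, 'joints': [-56.9, 49.1, 58.2, 115.3, -56.9, 50.2, -59.0], 'tcp_pos': [535.5, 137.4, 80.7], 'orientation': [-89.9, 0.1, -93.1], 'force': [-2.6, 0.0, 7.4], 'finger_gap': 45.3}
[[[0,-0.0348,0],[0,0,0],0],[[0,-0.0348,0],[0,0,0],0],[[0,-0.0348,0],[0,0,0],0],[[0,-0.0349,0],[0,0,0],0],[[0.0364,0,-0.0015],[0,-0.5,0],0]]
[[[0.0364,0,-0.0018],[0,-0.5,0],0],[[0.0364,0,-0.0022],[0,-0.5,0],0],[[0.0363,0,-0.0025],[0,-0.5,0],0],[[0.0363,0,-0.0028],[0,-0.6,0],0],[[0.0363,0,-0.0032],[0,-0.5,0],0]]
[[[0.0363,0,-0.0035],[0,-0.6,0],0],[[0.0362,0,-0.0039],[0,-0.5,0],0]]
12 end [ 507.7 -152.7  220. ] -88.9
```

```bash
python3 - <<'E'
from p import *
st()
a=read_camera("scene");b=read_camera("top");st()
save(np.hstack([cv2.resize(a[150:250,270:400],(520,400),interpolation=cv2.INTER_CUBIC),cv2.resize(b[170:260,250:340],(400,400),interpolation=cv2.INTER_CUBIC)]),'grip1.png',s=.85)
E
```

```text
{'time': 9.6, 'joints': [-56.9, 49.1, 58.2, 115.3, -56.9, 50.2, -59.0], 'tcp_pos': [535.5, 137.4, 80.7], 'orientation': [-89.9, 0.1, -93.1], 'force': [-2.6, 0.0, 7.4], 'finger_gap': 45.3}
{'time': 9.7, 'joints': [-56.9, 49.1, 58.2, 115.3, -56.9, 50.2, -59.0], 'tcp_pos': [535.5, 137.4, 80.7], 'orientation': [-89.9, 0.1, -93.1], 'force': [-2.3, 1.0, 7.0], 'finger_gap': 44.9}
```

View pics/grip1.png

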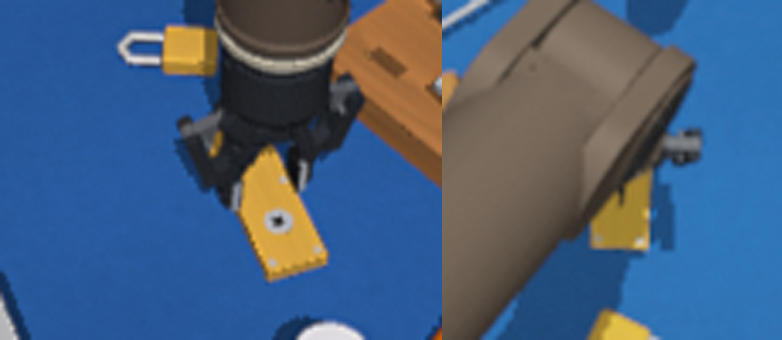

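Emit:
drive_tool:
  increments:
    - [[0,-0.01,0],[0,0,0],0]
    - [[0,-0.01,0],[0,0,0],0]
    - [[0,-0.01,0],[0,0,0],0]
    - [[0,0,0],[0,0,0],0]

```text
time: 10.07
tcp_pos: [536.2, 137.3, 111.6]
orientation: [-89.8, 0.0, -93.1]
force: [0.2, 0.5, -4.7]
finger_gap: 45.0
```

```bash
python3 - <<'E'
from p import *
st()
a=read_camera("scene")
for z in (14,20,24,29,35,40):
  r,v=fit({"scene":a},'lock_case',[535,138,-.05],z-14,(4,4,.02));print(z,r,v)
E
```

```text
{'time': 10.1, 'joints': [-58.6, 47.0, 61.2, 114.5, -53.6, 52.7, -61.3], 'tcp_pos': [536.2, 137.3, 111.6], 'orientation': [-89.8, 0.0, -93.1], 'force': [0.2, 0.5, -4.7], 'finger_gap': 45.0}
14 [ 5.24460560e+02  1.47430693e+02 -5.06961425e-02] 31.757352828979492
20 [ 5.27762437e+02  1.45114840e+02 -5.12970459e-02] 31.96702003479004
24 [ 5.29982474e+02  1.43541138e+02 -5.08686612e-02] 32.109859466552734
29 [ 5.32844923e+02  1.41585428e+02 -5.15911252e-02] 32.23545455932617
35 [ 5.36115900e+02  1.39229235e+02 -5.17051309e-02] 32.33552169799805
40 [ 5.38786104e+02  1.37314724e+02 -4.91386943e-02] 32.44837188720703
```

Emit:
drive_tool:
  increments:
    - [[0,0.01,0],[0,0,0],0]
    - [[0,0.01,0],[0,0,0],0]
    - [[0,0.01,0],[0,0,0],0]
    - [[0,0,0],[0,0,0],0]
    - [[0,0,0],[0,0,0],0.7]

```text
time: 10.53
tcp_pos: [534.8, 137.2, 77.9]
orientation: [-90.1, -0.0, -93.1]
force: [0.3, 0.4, 0.7]
finger_gap: 55.9
```

Emit:
drive_tool:
  increments:
    - [[0,0,0],[0,0,0],0.7]
    - [[0,0,0],[0,0,0],0.7]
    - [[0,0.004,0],[0,0,0],0.7]
    - [[0,0.003,0],[0,0,0],0.7]
    - [[0,0,0],[0,0,0],0.7]

```text
time: 10.95
tcp_pos: [534.7, 137.4, 71.1]
orientation: [-90.1, -0.0, -93.0]
force: [0.2, -0.5, -0.3]
finger_gap: 59.5
```

Emit:
drive_tool:
  increments:
    - [[0,0,0],[0,0,0],0.7]
    - [[0,0,0],[0,0,0],0.7]
    - [[0,0,0],[0,0,0],0.7]

```text
time: 11.2
tcp_pos: [535.2, 137.3, 72.1]
orientation: [-90.0, 0.0, -93.0]
force: [-0.8, -0.2, 1.1]
finger_gap: 59.8
```

```bash
python3 - <<'E'
from p import *
st()
E
```

```text
{'time': 11.2, 'joints': [-56.5, 49.7, 57.4, 115.5, -57.7, 49.5, -58.5], 'tcp_pos': [535.2, 137.3, 72.1], 'orientation': [-90.0, 0.0, -93.0], 'force': [-0.8, -0.2, 1.1], 'finger_gap': 59.8}
```

Emit:
drive_tool:
  increments:
    - [[0,-0.001,0],[0,0,0],0]
    - [[0,0,0],[0,0,0],0]
    - [[0,0,0],[0,0,0],0]
    - [[0,0,0],[0,0,0],0]
    - [[0,0,0],[0,0,0],0]
  newtons: 80

```text
time: 11.62
tcp_pos: [535.1, 137.4, 73.7]
orientation: [-90.0, 0.0, -93.1]
force: [-3.1, 0.2, 8.3]
finger_gap: 45.9
```

Emit:
drive_tool:
  increments:
    - [[0,-0.02,0],[0,0,0],0]
    - [[0,-0.02,0],[0,0,0],0]
    - [[0,-0.02,0],[0,0,0],0]
    - [[0,0,0],[0,0,0],0]
    - [[0,0,0],[0,0,0],0]

```text
time: 12.03
tcp_pos: [535.2, 137.7, 133.2]
orientation: [-89.9, 0.1, -93.0]
force: [0.2, -0.3, -5.3]
finger_gap: 45.6
```

```bash
python3 - <<'E'
from p import *
st()
x,y=mw(-36,0)
plan([(None,None,200,None,0),(x,y,200,-88.85,0)],L=38)
E
```

```text
{'time': 12.0, 'joints': [-59.8, 45.5, 63.1, 113.8, -51.3, 54.7, -62.9], 'tcp_pos': [535.2, 137.7, 133.2], 'orientation': [-89.9, 0.1, -93.0], 'force': [0.2, -0.3, -5.3], 'finger_gap': 45.6}
[[[0,-0.0334,0],[0,0,0],0],[[0,-0.0334,0],[0,0,0],0],[[0.0364,0,-0.0013],[0,-0.5,0],0],[[0.0364,0,-0.0016],[0,-0.5,0],0],[[0.0364,0,-0.0019],[0,-0.5,0],0]]
[[[0.0364,0,-0.0022],[0,-0.5,0],0],[[0.0363,0,-0.0025],[0,-0.5,0],0],[[0.0363,0,-0.0028],[0,-0.6,0],0],[[0.0363,0,-0.0032],[0,-0.5,0],0],[[0.0363,0,-0.0036],[0,-0.6,0],0]]
10 end [ 509.8 -152.7  200. ] -88.8
```

Emit:
drive_tool:
  increments:
    - [[0,-0.033,0],[0,0,0],0]
    - [[0,-0.033,0],[0,0,0],0]
    - [[0.036,0,-0.001],[0,-0.5,0],0]
    - [[0.0365,0,-0.0015],[0,-0.5,0],0]
    - [[0.0365,0,-0.002],[0,-0.5,0],0]

```text
time: 12.45
tcp_pos: [525.1, 28.6, 197.9]
orientation: [-90.1, -0.0, -91.3]
force: [0.7, -0.2, -5.1]
finger_gap: 45.9
```

Emit:
drive_tool:
  increments:
    - [[0.0365,0,-0.002],[0,-0.5,0],0]
    - [[0.0365,0,-0.0025],[0,-0.5,0],0]
    - [[0.036,0,-0.003],[0,-0.6,0],0]
    - [[0.036,0,-0.003],[0,-0.5,0],0]
    - [[0.036,0,-0.0035],[0,-0.6,0],0]

```text
time: 12.87
tcp_pos: [509.2, -153.1, 197.5]
orientation: [-90.1, 0.1, -88.8]
force: [-0.6, -0.5, -4.5]
finger_gap: 45.7
```

Emit:
drive_tool:
  increments:
    - [[0,0,0],[0,0,0],0]
    - [[0,0,0],[0,0,0],0]
    - [[0,0,0],[0,0,0],0]
    - [[0,0,0],[0,0,0],0]

```text
time: 13.2
tcp_pos: [510.1, -150.6, 198.0]
orientation: [-90.1, 0.1, -88.7]
force: [0.1, -0.1, -5.0]
finger_gap: 45.5
```

```bash
cat > c.py <<'E'
from p import *
import sys
np.set_printoptions(precision=3,suppress=True)
z=float(sys.argv[1]); a=read_camera("scene"); ims={"scene":a}; st()
q=[float(v) for v in sys.argv[2:5]]
r,v=fit(ims,'lock_case',q,z,(4,4,.02)); c,s=np.cos(M[2]),np.sin(M[2]); d=r[:2]-M[:2]
print('case',r,v,'machine xy',c*d[0]+s*d[1],-s*d[0]+c*d[1],'dyaw deg',np.degrees(r[2]-M[2]))
E
python3 - <<'E'
from p import *
st(); s=monitor.state()['tcp_pos']; c,q=np.cos(M[2]),np.sin(M[2]); d=s[:2]-np.array(M[:2]); print('tcp machine',c*d[0]+q*d[1],-q*d[0]+c*d[1])
x,y=mw(-36,0); plan([(x,y,200,-88.85,0),(x,y,145,-88.85,0)],L=25)
a=read_camera("scene"); 
r,v=fit({"scene":a},'lock_case',[x-2,y,.02],127,(4,4,.02));print(r,v)
save(draw("scene",a,[('lock_case',r,127),('machine',M,0)],3,(130,300,150,350)),'place1.png')
E
```

```text
{'time': 13.2, 'joints': [-31.8, 36.5, 64.4, 113.5, -40.2, 56.3, -36.2], 'tcp_pos': [510.1, -150.6, 198.0], 'orientation': [-90.1, 0.1, -88.7], 'force': [0.1, -0.1, -5.0], 'finger_gap': 45.5}
tcp machine -35.64525425070828 2.076386792277475
[[[0.0021,-0.002,-0.0004],[0,0.1,0],0],[[0,0.0183,0],[0,0,0],0],[[0,0.0183,0],[0,0,0],0],[[0,0.0184,0],[0,0,0],0]]
4 end [ 509.7 -152.7  145. ] -88.8
[ 5.18604691e+02 -1.55125525e+02  1.36554428e-01] 22.099668502807617
```

View pics/place1.png

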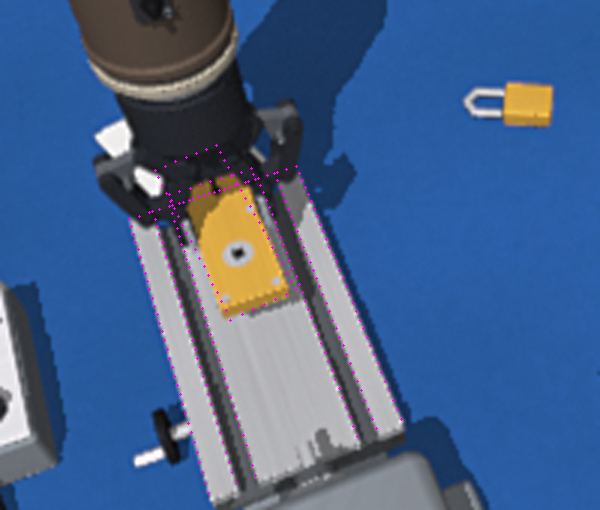

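```bash
python3 - <<'E'
from p import *
c,q=np.cos(M[2]),np.sin(M[2])
for z in(138,139,140):
  for u,v in((222,306),(287,288)):
    X=onz("scene",[130+v/3-.5,150+u/3-.5],z);d=X[:2]-np.array(M[:2]); print(z,'machine',round(c*d[0]+q*d[1],1),round(-q*d[0]+c*d[1],1))
E
```

```text
138 machine 34.7 -20.5
138 machine 38.2 24.3
139 machine 35.4 -20.4
139 machine 38.9 24.3
140 machine 36.1 -20.4
140 machine 39.6 24.3
```

Emit:
drive_tool:
  increments:
    - [[0.002,0,0],[0,0,0],0]
    - [[0,0.018,0],[0,0,0],0]
    - [[0,0.018,0],[0,0,0],0]
    - [[0,0.017,0],[0,0,0],0]
    - [[0,0,0],[0,0,0],0]

```text
time: 13.67
tcp_pos: [509.1, -152.5, 143.4]
orientation: [-90.2, 0.1, -88.7]
force: [-1.5, 0.0, -4.5]
finger_gap: 46.1
```

Emit:
drive_tool:
  increments:
    - [[0,0,0],[0,0,0],0]
    - [[0,0,0],[0,0,0],0]
    - [[0,0,0],[0,0,0],0]

```text
time: 13.92
tcp_pos: [510.8, -154.3, 147.0]
orientation: [-89.9, -0.0, -88.8]
force: [0.2, 0.2, -4.3]
finger_gap: 45.5
```

Emit:
drive_tool:
  increments:
    - [[-0.001,0.006,0],[0,0,0],0]
    - [[0,0.004,0],[0,0,0],0]
    - [[0,0.002,0],[0,0,0],0]
    - [[0,0,0],[0,0,0],0]
    - [[0,0,0],[0,0,0],0]

```text
time: 14.33
tcp_pos: [510.1, -153.2, 133.9]
orientation: [-90.0, 0.0, -88.9]
force: [0.3, 0.3, -5.1]
finger_gap: 45.6
```

Emit:
drive_tool:
  increments:
    - [[0,0,0],[0,0,0],0]
    - [[0,0,0],[0,0,0],0]

```text
time: 14.5
tcp_pos: [510.1, -153.3, 134.0]
orientation: [-90.0, -0.0, -88.9]
force: [0.5, 1.4, -4.9]
finger_gap: 45.6
```

Emit:
drive_tool:
  increments:
    - [[0,0.001,0],[0,0,0],0]
    - [[0,0.001,0],[0,0,0],0]
    - [[0,0,0],[0,0,0],0]
    - [[0,0,0],[0,0,0],0]

```text
time: 14.83
tcp_pos: [510.1, -153.5, 133.7]
orientation: [-89.9, 0.1, -88.9]
force: [-7.2, 6.6, 24.9]
finger_gap: 45.7
```

Emit:
drive_tool:
  increments:
    - [[0,0,-0.002],[0,0,0],0]
    - [[0,0,-0.002],[0,0,0],0]
    - [[0,0,0],[0,0,0],0]
    - [[0,0,0],[0,0,0],0]

```text
time: 15.17
tcp_pos: [509.0, -153.6, 133.8]
orientation: [-89.7, -0.0, -88.8]
force: [4.3, 2.6, 10.7]
finger_gap: 45.6
```

Emit:
drive_tool:
  increments:
    - [[0,-0.0015,0],[0,0,0],0]
    - [[0,0,0],[0,0,0],0]
    - [[0,0,-0.001],[0,0,0],0]
    - [[0,0,0],[0,0,0],0]
    - [[0,0,0],[0,0,0],0]

```text
time: 15.58
tcp_pos: [505.6, -153.5, 133.8]
orientation: [-89.9, -0.0, -88.8]
force: [3.4, 1.0, 1.9]
finger_gap: 45.4
```

Emit:
drive_tool:
  increments:
    - [[0,0,-0.001],[0,0,0],0]
    - [[0,0,0],[0,0,0],0]
    - [[0,0,0],[0,0,0],0]

```text
time: 15.83
tcp_pos: [505.3, -153.4, 133.8]
orientation: [-89.9, -0.0, -88.8]
force: [5.9, 0.8, -0.2]
finger_gap: 45.6
```

Emit:
drive_tool:
  increments:
    - [[0,0,-0.001],[0,0,0],0]
    - [[0,0,0],[0,0,0],0]
    - [[0,0,0],[0,0,0],0]

```text
time: 16.08
tcp_pos: [505.2, -153.3, 133.9]
orientation: [-89.8, -0.1, -88.8]
force: [9.8, -0.2, -3.1]
finger_gap: 45.6
```

Emit:
drive_tool:
  increments:
    - [[0,0,-0.001],[0,0,0],0]
    - [[0,0,0],[0,0,0],0]
    - [[0,0,0],[0,0,0],0]

```text
time: 16.33
tcp_pos: [505.0, -153.3, 134.1]
orientation: [-89.7, -0.1, -88.8]
force: [13.0, 0.3, -3.6]
finger_gap: 45.7
```

Emit:
drive_tool:
  increments:
    - [[0,0,0.002],[0,0,0],0]
    - [[0,0,0],[0,0,0],0.65]
    - [[0,0,0],[0,0,0],0.65]
    - [[0,0,0],[0,0,0],0.7]
    - [[0,-0.03,0],[0,0,0],0.7]

```text
time: 16.75
tcp_pos: [501.5, -152.1, 160.1]
orientation: [-90.4, 0.1, -88.9]
force: [-0.2, 1.1, 0.3]
finger_gap: 59.8
```

Emit:
drive_tool:
  increments:
    - [[0,-0.035,0],[0,0,0],0.7]
    - [[-0.036,-0.02,0],[0,0,0],0.5]
    - [[-0.037,0,0],[0,0,0],0.5]
    - [[-0.037,0,0],[0,0,0],0.5]
    - [[-0.037,0,0],[0,0,0],0.5]

```text
time: 17.17
tcp_pos: [500.4, -5.2, 218.7]
orientation: [-90.0, 0.0, -88.9]
force: [0.2, 0.2, -0.4]
finger_gap: 42.5
```

Emit:
drive_tool:
  increments:
    - [[-0.037,0,0],[0,0,0],0.5]
    - [[-0.037,0,0],[0,0,0],0.5]
    - [[-0.037,0,0],[0,0,0],0.5]
    - [[-0.037,0,0],[0,0,0],0.5]
    - [[-0.037,0,0],[0,0,0],0.5]

```text
time: 17.58
tcp_pos: [496.5, 180.0, 218.3]
orientation: [-90.1, -0.0, -88.9]
force: [1.7, 0.1, 0.3]
finger_gap: 43.0
```

```bash
python3 - <<'E'
from p import *
np.set_printoptions(precision=3,suppress=True)
st(); ims={n:read_camera(n) for n in("scene","top")}
c,s=np.cos(M[2]),np.sin(M[2]); x,y=mw(-43,0)
for sub in(["scene"],["top"],["scene","top"]):
    r,v=fit({n:ims[n] for n in sub},'lock_case',[x,y,M[2]],60,(5,5,.03)); d=r[:2]-M[:2]
    print('case',r,round(v,1),'machine xy',c*d[0]+s*d[1],-s*d[0]+c*d[1],'dyaw deg',np.degrees(r[2]-M[2]))
np.savez('im2.npz',**ims)
E
```

```text
{'time': 17.6, 'joints': [-71.5, 37.8, 70.9, 113.0, -41.7, 60.5, -70.3], 'tcp_pos': [496.5, 180.0, 218.3], 'orientation': [-90.1, -0.0, -88.9], 'force': [1.7, 0.1, 0.3], 'finger_gap': 43.0}
case [ 509.813 -153.398    0.025] 31.5 machine xy -35.968434088792975 -0.6990651041692137 dyaw deg 0.29759627589538773
case [ 501.594 -151.163    0.024] 31.5 machine xy -44.14065465710674 1.700195996882191 dyaw deg 0.23591264588768526
case [ 502.278 -152.625    0.024] 61.3 machine xy -43.48604002500851 0.22422049131368949 dyaw deg 0.21730042009479408
```

```bash
python3 - <<'E'
from p import *
z=np.load('im2.npz'); x,y=mw(-43,0)
L=[]
for n,b in(("top",(170,270,340,440)),("scene",(130,270,160,300))):
    o=draw(n,z[n],[('lock_case',(x,y,M[2]),60),('machine',M,0)],4,b); L.append(cv2.resize(o,(400,400)))
save(np.hstack(L),'place2.png')
E
```

```text
(no output)
```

View pics/place2.png

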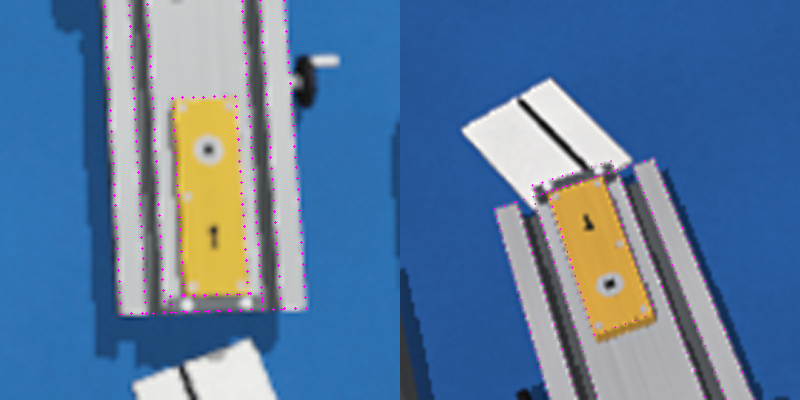

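Emit:
drive_tool:
  increments:
    - [[0,0,0],[0,-7,0],0.5]
    - [[0,0,0],[0,-7,0],0.5]
    - [[0,0,0],[0,-7,0],0.5]
    - [[0,0,0],[0,-7,0],0.5]
    - [[0,0,0],[0,-7,0],0.5]

```text
time: 18.1
tcp_pos: [497.0, 177.6, 218.3]
orientation: [-90.1, 0.0, -53.6]
force: [-0.1, -0.1, -0.8]
finger_gap: 42.7
```

Emit:
drive_tool:
  increments:
    - [[0,0,0],[0,-7,0],0.5]
    - [[0,0,0],[0,-7,0],0.5]
    - [[0,0,0],[0,-7,0],0.5]
    - [[0,0,0],[0,-7,0],0.5]
    - [[0,0,0],[0,-7,0],0.5]

```text
time: 18.52
tcp_pos: [497.0, 177.5, 218.3]
orientation: [-90.0, 0.0, -18.6]
force: [0.0, -1.0, -0.2]
finger_gap: 43.2
```

Emit:
drive_tool:
  increments:
    - [[0,0,0],[0,-7,0],0.5]
    - [[0,0,0],[0,-7,0],0.5]
    - [[0,0,0],[0,-7,0],0.5]
    - [[0,0,0],[0,-7,0],0.5]
    - [[0,0,0],[0,-7,0],0.5]

```text
time: 18.93
tcp_pos: [497.0, 177.4, 218.3]
orientation: [-90.0, 0.1, 16.4]
force: [-0.0, 0.3, -1.3]
finger_gap: 42.6
```

Emit:
drive_tool:
  increments:
    - [[0,0,0],[0,-7,0],0.5]
    - [[0,0,0],[0,-7,0],0.5]
    - [[0,0,0],[0,-7,0],0.5]
    - [[0,0,0],[0,-7,0],0.5]
    - [[0,0,0],[0,-7,0],0.5]

```text
time: 19.35
tcp_pos: [497.0, 177.4, 218.2]
orientation: [-90.0, 0.1, 51.4]
force: [0.1, 0.1, -0.3]
finger_gap: 43.0
```

```bash
python3 - <<'E'
from p import *
st(); plan([(552,303,220,107.9,.5)])
E
```

```text
{'time': 19.4, 'joints': [-49.0, 23.0, 31.5, 111.6, -15.5, 49.6, 42.1], 'tcp_pos': [497.0, 177.4, 218.2], 'orientation': [-90.0, 0.1, 51.4], 'force': [0.1, 0.1, -0.3], 'finger_gap': 43.0}
[[[0.0147,-0.0002,0.0039],[0,-6.3,0],0.5],[[0.0151,-0.0002,0.0023],[0,-6.3,0],0.5],[[0.0152,-0.0002,0.0006],[0,-6.3,0],0.5],[[0.0152,-0.0002,-0.001],[0,-6.3,0],0.5],[[0.015,-0.0002,-0.0027],[0,-6.3,0],0.5]]
[[[0.0146,-0.0002,-0.0044],[0,-6.2,0],0.5],[[0.0141,-0.0002,-0.0059],[0,-6.3,0],0.5],[[0.0133,-0.0002,-0.0074],[0,-6.2,0],0.5],[[0.0124,-0.0002,-0.0088],[0,-6.3,0],0.5]]
9 end [552. 303. 220.] 107.9
```

Emit:
drive_tool:
  increments:
    - [[0.0147,0,0.004],[0,-6.3,0],0.5]
    - [[0.015,0,0.0023],[0,-6.3,0],0.5]
    - [[0.015,0,0.0005],[0,-6.3,0],0.5]
    - [[0.015,0,-0.001],[0,-6.3,0],0.5]
    - [[0.015,0,-0.0027],[0,-6.3,0],0.5]

```text
time: 19.77
tcp_pos: [528.1, 247.1, 218.2]
orientation: [-90.0, 0.1, 82.9]
force: [0.5, 0.8, -0.9]
finger_gap: 42.5
```

Emit:
drive_tool:
  increments:
    - [[0.0147,0,-0.0044],[0,-6.2,0],0.5]
    - [[0.014,0,-0.006],[0,-6.3,0],0.5]
    - [[0.0135,0,-0.0075],[0,-6.2,0],0.5]
    - [[0.0125,0,-0.009],[0,-6.3,0],0.5]
    - [[0,0.03,0],[0,0,0],0.5]

```text
time: 20.18
tcp_pos: [556.6, 307.1, 192.8]
orientation: [-90.5, -0.2, 108.1]
force: [2.0, 0.7, 0.3]
finger_gap: 42.8
```

Emit:
drive_tool:
  increments:
    - [[0,0.02,0],[0,0,0],0.5]
    - [[0,0,0],[0,0,0],0.5]
    - [[0,0,0],[0,0,0],0.5]
    - [[0,0,0],[0,0,0],0.5]

```text
time: 20.52
tcp_pos: [553.8, 303.2, 169.4]
orientation: [-90.0, 0.0, 107.6]
force: [-0.2, 0.5, 1.0]
finger_gap: 42.8
```

```bash
python3 - <<'E'
from p import *
st(); plan([(552,303,137,107.9,.5)],L=20)
a=read_camera("scene");np.save('a.npy',a)
save(draw("scene",a,[('clamp',(552,303,.312),34),('clamp',(449,345,.312),34)],5,(110,220,330,460)),'c2.png')
E
```

```text
{'time': 20.5, 'joints': [-43.3, 33.4, 14.6, 98.4, -10.4, 49.5, 83.3], 'tcp_pos': [553.8, 303.2, 169.4], 'orientation': [-90.0, 0.0, 107.6], 'force': [-0.2, 0.5, 1.0], 'finger_gap': 42.8}
[[[0.0002,0.0162,0.0009],[0,-0.2,0],0.5],[[0.0002,0.0162,0.0009],[0,-0.1,0],0.5]]
2 end [552. 303. 137.] 107.9
```

View pics/c2.png

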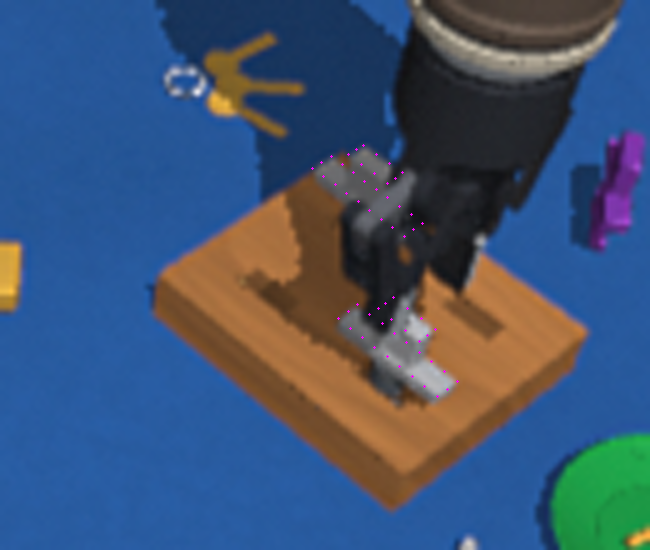

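Emit:
drive_tool:
  increments:
    - [[0,0.016,0.001],[0,0,0],0.5]
    - [[0,0.016,0.001],[0,0,0],0.5]
    - [[0,0,0],[0,0,0],0.5]
    - [[0,0,0],[0,0,0],0.5]
    - [[0,0,0],[0,0,0],0.5]

```text
time: 20.98
tcp_pos: [552.1, 303.4, 138.0]
orientation: [-90.1, -0.0, 107.6]
force: [-0.2, 0.0, -0.2]
finger_gap: 42.4
```

Emit:
drive_tool:
  increments:
    - [[0,0,0],[0,0,0],0]
    - [[0,0,0],[0,0,0],0]
    - [[0,0,0],[0,0,0],0]
    - [[0,0,0],[0,0,0],0]
    - [[0,0,0],[0,0,0],0]
  newtons: 80

```text
time: 21.4
tcp_pos: [552.0, 303.3, 137.5]
orientation: [-90.1, -0.0, 107.6]
force: [-0.9, -0.3, 6.7]
finger_gap: 10.3
```

```bash
python3 - <<'E'
from p import *
x,y=mw(-43,44); print(x,y)
plan([(None,None,220,None,0),(x,y,220,91.15,0)],L=38)
E
```

```text
501.8886583788305 -108.84874237448389
[[[0,-0.0275,0],[0,0,0],0],[[0,-0.0275,0],[0,0,0],0],[[0,-0.0275,0],[0,0,0],0],[[-0.0343,0,0.0157],[0,1.5,0],0],[[-0.0347,0,0.0148],[0,1.5,0],0]]
[[[-0.0351,0,0.0139],[0,1.5,0],0],[[-0.0355,0,0.0129],[0,1.5,0],0],[[-0.0358,0,0.012],[0,1.5,0],0],[[-0.0361,0,0.0111],[0,1.5,0],0],[[-0.0363,0,0.0101],[0,1.5,0],0]]
[[[-0.0366,0,0.0092],[0,1.5,0],0],[[-0.0368,0,0.0082],[0,1.5,0],0],[[-0.0371,0,0.0073],[0,1.5,0],0],[[-0.0372,0,0.0063],[0,1.5,0],0]]
14 end [ 501.8 -108.8  220. ] 91.1
```

Emit:
drive_tool:
  increments:
    - [[0,-0.01,0],[0,0,0],0]
    - [[0,-0.02,0],[0,0,0],0]
    - [[0,-0.027,0],[0,0,0],0]
    - [[0,-0.027,0],[0,0,0],0]
    - [[-0.0343,0,0.0157],[0,1.5,0],0]

```text
time: 21.82
tcp_pos: [548.3, 274.6, 226.1]
orientation: [-90.6, -0.4, 106.7]
force: [1.5, 0.8, -0.1]
finger_gap: 9.9
```

Emit:
drive_tool:
  increments:
    - [[-0.0347,0,0.0148],[0,1.5,0],0]
    - [[-0.0351,0,0.0139],[0,1.5,0],0]
    - [[-0.0355,0,0.0129],[0,1.5,0],0]
    - [[-0.0358,0,0.012],[0,1.5,0],0]
    - [[-0.0361,0,0.0111],[0,1.5,0],0]

```text
time: 22.23
tcp_pos: [523.5, 76.7, 221.2]
orientation: [-90.0, -0.0, 98.6]
force: [1.3, -0.7, -1.0]
finger_gap: 10.1
```

Emit:
drive_tool:
  increments:
    - [[-0.0363,0,0.0101],[0,1.5,0],0]
    - [[-0.0366,0,0.0092],[0,1.5,0],0]
    - [[-0.0368,0,0.0082],[0,1.5,0],0]
    - [[-0.0371,0,0.0073],[0,1.5,0],0]
    - [[-0.0372,0,0.0063],[0,1.5,0],0]

```text
time: 22.65
tcp_pos: [500.7, -110.6, 221.2]
orientation: [-90.0, -0.0, 91.1]
force: [1.2, 0.2, -1.7]
finger_gap: 9.9
```

Emit:
drive_tool:
  increments:
    - [[0,0,0],[0,0,0],0]
    - [[0,0,0],[0,0,0],0]
    - [[0,0,0],[0,0,0],0]
    - [[0,0,0],[0,0,0],0]

```text
time: 22.98
tcp_pos: [501.5, -107.6, 220.6]
orientation: [-90.0, -0.0, 91.3]
force: [-0.0, 0.8, -1.0]
finger_gap: 9.9
```

```bash
python3 - <<'E'
from p import *
st();x,y=mw(-43,44)
plan([(x,y,185,91.15,0)],L=38)
a=read_camera("scene")
s=monitor.state()['tcp_pos']; zc=s[2]-103.5
save(draw("scene",a,[('clamp',(s[0],s[1],M[2]),zc),('machine',M,0)],5,(120,240,190,320)),'c2b.png')
E
```

```text
{'time': 23.0, 'joints': [-12.3, 20.5, 24.0, 113.0, -11.0, 48.6, 109.0], 'tcp_pos': [501.5, -107.6, 220.6], 'orientation': [-90.0, -0.0, 91.3], 'force': [-0.0, 0.8, -1.0], 'finger_gap': 9.9}
[[[-0.0013,0.0356,-0.0004],[0,0.1,0],0]]
1 end [ 501.9 -108.9  185. ] 91.2
```

View pics/c2b.png

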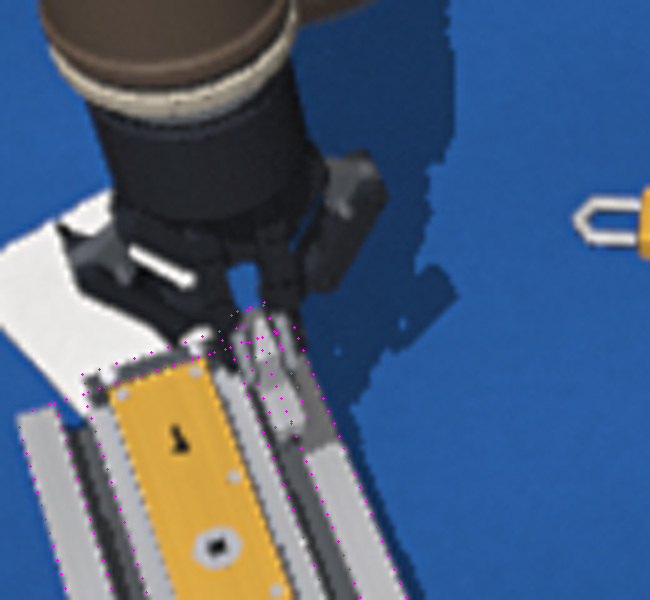

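Emit:
drive_tool:
  increments:
    - [[-0.001,0.012,0],[0,0,0],0]
    - [[0,0.012,0],[0,0,0],0]
    - [[0,0.008,0],[0,0,0],0]
    - [[0,0,0],[0,0,0],0]
    - [[0,0,0],[0,0,0],0]

```text
time: 23.45
tcp_pos: [501.2, -109.2, 188.3]
orientation: [-89.9, -0.0, 91.2]
force: [-0.7, -0.8, -0.9]
finger_gap: 10.4
```

Emit:
drive_tool:
  increments:
    - [[0,0,0],[0,0,0],0]
    - [[0,0,0],[0,0,0],0]
    - [[0,0,0],[0,0,0],0]

```text
time: 23.7
tcp_pos: [501.6, -109.9, 189.0]
orientation: [-90.1, 0.0, 91.2]
force: [-0.3, 0.2, -2.1]
finger_gap: 10.0
```

```bash
python3 - <<'E'
from p import *
st();x,y=mw(-43,44)
plan([(x,y,180,91.15,0)],L=38)
E
```

```text
{'time': 23.7, 'joints': [-11.1, 23.1, 23.1, 114.8, -12.7, 44.4, 110.6], 'tcp_pos': [501.6, -109.9, 189.0], 'orientation': [-90.1, 0.0, 91.2], 'force': [-0.3, 0.2, -2.1], 'finger_gap': 10.0}
[[[0.0011,0.009,-0.0003],[0,0,0],0]]
1 end [ 501.9 -108.8  180. ] 91.2
```

Emit:
drive_tool:
  increments:
    - [[0.001,0.003,0],[0,0,0],0]
    - [[0,0.003,0],[0,0,0],0]
    - [[0,0.003,0],[0,0,0],0]
    - [[0,0,0],[0,0,0],0]
    - [[0,0,0],[0,0,0],0]

```text
time: 24.12
tcp_pos: [501.1, -108.9, 179.2]
orientation: [-90.0, -0.0, 91.1]
force: [-0.5, -0.1, -2.1]
finger_gap: 10.1
```

Emit:
drive_tool:
  increments:
    - [[0,0.003,0],[0,0,0],0]
    - [[0,0.003,0],[0,0,0],0]
    - [[0,0,0],[0,0,0],0]
    - [[0,0,0],[0,0,0],0]

```text
time: 24.45
tcp_pos: [501.2, -108.9, 173.3]
orientation: [-90.0, -0.0, 91.1]
force: [0.4, 0.2, -1.8]
finger_gap: 10.1
```

Emit:
drive_tool:
  increments:
    - [[0,0.003,0],[0,0,0],0]
    - [[0,0.003,0],[0,0,0],0]
    - [[0,0.002,0],[0,0,0],0]
    - [[0,0,0],[0,0,0],0]
    - [[0,0,0],[0,0,0],0]

```text
time: 24.87
tcp_pos: [501.2, -108.9, 165.3]
orientation: [-90.0, -0.0, 91.1]
force: [0.0, -0.4, -0.6]
finger_gap: 10.4
```

Emit:
drive_tool:
  increments:
    - [[0,0.001,0],[0,0,0],0]
    - [[0,0,0],[0,0,0],0]
    - [[0,0,0],[0,0,0],0]

```text
time: 25.12
tcp_pos: [501.3, -108.9, 164.5]
orientation: [-90.0, -0.0, 91.1]
force: [-1.7, -0.2, -2.7]
finger_gap: 10.1
```

Emit:
drive_tool:
  increments:
    - [[0,0.001,0],[0,0,0],0]
    - [[0,0,0],[0,0,0],0]
    - [[0,0,0],[0,0,0],0]

```text
time: 25.37
tcp_pos: [501.4, -109.0, 163.6]
orientation: [-90.0, 0.0, 91.1]
force: [0.0, -0.9, 0.4]
finger_gap: 10.2
```

Emit:
drive_tool:
  increments:
    - [[0,0,0],[0,6.9,0],0]
    - [[0,0,0],[0,6.9,0],0]
    - [[0,0,0],[0,6.9,0],0]
    - [[0,0,0],[0,6.9,0],0]
    - [[0,0,0],[0,0,0],0]

```text
time: 25.78
tcp_pos: [501.6, -108.9, 163.6]
orientation: [-90.0, 0.0, 63.2]
force: [-0.8, -0.5, 1.0]
finger_gap: 10.3
```

Emit:
drive_tool:
  increments:
    - [[0,0,0],[0,6.9,0],0]
    - [[0,0,0],[0,6.9,0],0]
    - [[0,0,0],[0,6.9,0],0]
    - [[0,0,0],[0,6.9,0],0]
    - [[0,0,0],[0,6.9,0],0]

```text
time: 26.2
tcp_pos: [501.3, -109.0, 163.6]
orientation: [-90.0, -0.0, 29.0]
force: [0.3, -0.4, -0.3]
finger_gap: 10.1
```

Emit:
drive_tool:
  increments:
    - [[0,0,0],[0,6.9,0],0]
    - [[0,0,0],[0,6.9,0],0]
    - [[0,0,0],[0,6.9,0],0]
    - [[0,0,0],[0,7.1,0],0]
    - [[0,0,0],[0,0,0],0]

```text
time: 26.62
tcp_pos: [501.2, -108.9, 163.5]
orientation: [-90.0, 0.0, 1.1]
force: [-1.9, 1.2, 4.7]
finger_gap: 10.2
```

Emit:
drive_tool:
  increments:
    - [[0,0,0],[0,0,0],0]
    - [[0,0,0],[0,0,0],0]
    - [[0,0,0],[0,0,0],0]

```text
time: 26.87
tcp_pos: [501.2, -108.9, 163.6]
orientation: [-90.0, 0.0, 1.4]
force: [-0.8, -0.3, 2.3]
finger_gap: 9.9
```

```bash
python3 - <<'E'
from p import *
st()
a=read_camera("scene")
s=monitor.state()['tcp_pos']
save(draw("scene",a,[('clamp',(s[0],s[1],M[2]+np.pi/2),60),('machine',M,0)],5,(120,240,190,320)),'c2c.png')
E
```

```text
{'time': 26.9, 'joints': [-27.4, 30.8, 47.5, 117.4, -32.1, 45.4, 40.9], 'tcp_pos': [501.2, -108.9, 163.6], 'orientation': [-90.0, 0.0, 1.4], 'force': [-0.8, -0.3, 2.3], 'finger_gap': 9.9}
```

View pics/c2c.png

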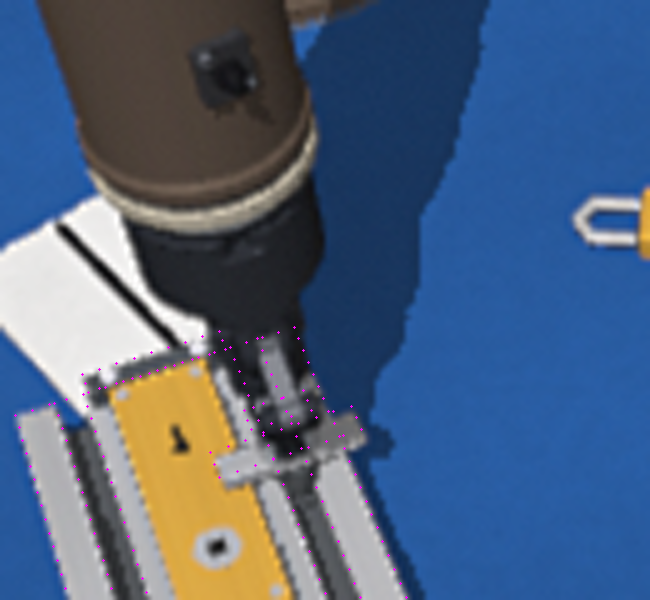

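Emit:
drive_tool:
  increments:
    - [[0,0,0],[0,0,0],0.45]
    - [[0,0,0],[0,0,0],0.45]
    - [[0,0,0],[0,0,0],0.45]
    - [[0,0,0],[0,0,0],0.45]
    - [[0,-0.02,0],[0,0,0],0.45]

```text
time: 27.33
tcp_pos: [499.9, -108.2, 181.4]
orientation: [-90.0, 0.3, 1.3]
force: [-0.6, 0.4, -0.5]
finger_gap: 38.2
```

Emit:
drive_tool:
  increments:
    - [[0,-0.03,0],[0,0,0],0.45]
    - [[0,-0.03,0],[0,0,0],0.45]
    - [[0,0,0],[0,0,0],0.45]
    - [[0,0,0],[0,0,0],0.45]
    - [[0,0,0],[0,0,0],0.45]

```text
time: 27.75
tcp_pos: [501.1, -108.5, 243.1]
orientation: [-90.0, 0.0, 1.3]
force: [0.1, -0.1, -1.2]
finger_gap: 38.4
```

```bash
python3 - <<'E'
from p import *
st(); plan([(449.1,345.2,220,107.8,.45)],L=38)
E
```

```text
{'time': 27.8, 'joints': [-33.2, 24.7, 54.2, 113.0, -24.6, 54.6, 34.4], 'tcp_pos': [501.1, -108.5, 243.1], 'orientation': [-90.0, 0.0, 1.3], 'force': [0.1, -0.1, -1.2], 'finger_gap': 38.4}
[[[-0.0026,0.0014,0.0284],[0,-6.7,0],0.45],[[0.0007,0.0014,0.0285],[0,-6.7,0],0.45],[[0.004,0.0015,0.0283],[0,-6.7,0],0.45],[[0.0073,0.0014,0.0276],[0,-6.6,0],0.45],[[0.0104,0.0015,0.0266],[0,-6.7,0],0.45]]
[[[0.0135,0.0014,0.0252],[0,-6.6,0],0.45],[[0.0163,0.0015,0.0234],[0,-6.7,0],0.45],[[0.0189,0.0014,0.0214],[0,-6.6,0],0.45],[[0.0212,0.0015,0.0191],[0,-6.7,0],0.45],[[0.0233,0.0014,0.0165],[0,-6.6,0],0.45]]
[[[0.025,0.0015,0.0137],[0,-6.7,0],0.45],[[0.0265,0.0014,0.0106],[0,-6.6,0],0.45],[[0.0275,0.0015,0.0075],[0,-6.7,0],0.45],[[0.0282,0.0014,0.0043],[0,-6.6,0],0.45],[[0.0285,0.0015,0.001],[0,-6.7,0],0.45]]
[[[0.0285,0.0014,-0.0023],[0,-6.6,0],0.45]]
16 end [449.1 345.2 220. ] 107.8
```

Emit:
drive_tool:
  increments:
    - [[-0.0026,0.0014,0.0284],[0,-6.7,0],0.45]
    - [[0.0007,0.0014,0.0285],[0,-6.7,0],0.45]
    - [[0.004,0.0015,0.0283],[0,-6.7,0],0.45]
    - [[0.0073,0.0014,0.0276],[0,-6.6,0],0.45]
    - [[0.0104,0.0015,0.0266],[0,-6.7,0],0.45]

```text
time: 28.17
tcp_pos: [483.9, 34.2, 235.1]
orientation: [-90.0, 0.1, 35.0]
force: [-0.0, 0.5, 0.2]
finger_gap: 38.6
```

Emit:
drive_tool:
  increments:
    - [[0.0135,0.0014,0.0252],[0,-6.6,0],0.45]
    - [[0.0163,0.0015,0.0234],[0,-6.7,0],0.45]
    - [[0.0189,0.0014,0.0214],[0,-6.6,0],0.45]
    - [[0.0212,0.0015,0.0191],[0,-6.7,0],0.45]
    - [[0.0233,0.0014,0.0165],[0,-6.6,0],0.45]

```text
time: 28.58
tcp_pos: [467.7, 175.9, 227.8]
orientation: [-89.9, 0.1, 68.2]
force: [0.5, 0.2, 0.7]
finger_gap: 38.8
```

Emit:
drive_tool:
  increments:
    - [[0.025,0.0015,0.0137],[0,-6.7,0],0.45]
    - [[0.0265,0.0014,0.0106],[0,-6.6,0],0.45]
    - [[0.0275,0.0015,0.0075],[0,-6.7,0],0.45]
    - [[0.0282,0.0014,0.0043],[0,-6.6,0],0.45]
    - [[0.0285,0.0015,0.001],[0,-6.7,0],0.45]

```text
time: 29.0
tcp_pos: [451.7, 317.4, 220.3]
orientation: [-89.9, 0.0, 101.5]
force: [-0.3, -0.5, 0.1]
finger_gap: 38.3
```

Emit:
drive_tool:
  increments:
    - [[0.0285,0.0014,-0.0023],[0,-6.6,0],0.45]
    - [[0,0.025,0],[0,0,0],0.45]
    - [[0,0.02,0],[0,0,0],0.45]
    - [[0,0,0],[0,0,0],0.45]
    - [[0,0,0],[0,0,0],0.45]

```text
time: 29.42
tcp_pos: [448.7, 343.8, 173.8]
orientation: [-89.8, 0.1, 107.7]
force: [0.4, 0.2, -0.0]
finger_gap: 38.6
```

Emit:
drive_tool:
  increments:
    - [[0,0,0],[0,0,0],0.45]
    - [[0,0,0],[0,0,0],0.45]

```text
time: 29.58
tcp_pos: [450.2, 344.7, 176.3]
orientation: [-90.1, -0.0, 107.7]
force: [-0.2, 0.1, 0.5]
finger_gap: 38.3
```

```bash
python3 - <<'E'
from p import *
np.set_printoptions(precision=3,suppress=True)
st(); plan([(449.1,345.2,137.5,107.8,.45)],L=20)
ims={n:read_camera(n) for n in("scene","top")}
np.savez('im3.npz',**ims)
x,y=mw(-43,0); c,s=np.cos(M[2]),np.sin(M[2])
for sub in(["scene"],["top"],["scene","top"]):
  for nm,q,z in(('lock_case',[x,y,M[2]],60),('clamp',[501.2,-109,M[2]+1.571],60)):
    r,v=fit({n:ims[n] for n in sub},nm,q,z,(2,2,.02)); d=r[:2]-M[:2]
    print(nm,sub,round(v,1),'machine',c*d[0]+s*d[1],-s*d[0]+c*d[1],np.degrees(r[2]-M[2]))
L=[]
for n,b,it in(("top",(170,270,340,440),[('clamp',(501.2,-109,M[2]+1.571),60),('lock_case',(x,y,M[2]),60)]),("scene",(110,220,345,455),[])):
    L.append(cv2.resize(draw(n,ims[n],it,4,b),(400,400)))
save(np.hstack(L),'c1.png')
E
```

```text
{'time': 29.6, 'joints': [-57.7, 28.3, 20.7, 107.9, -13.4, 46.1, 77.8], 'tcp_pos': [450.2, 344.7, 176.3], 'orientation': [-90.1, -0.0, 107.7], 'force': [-0.2, 0.1, 0.5], 'finger_gap': 38.3}
[[[0.0004,0.0194,0.0004],[0,-0.1,0],0.45],[[0.0004,0.0194,0.0005],[0,0,0],0.45]]
2 end [449.1 345.2 137.5] 107.8
lock_case ['scene'] 30.8 machine -35.965489537448306 -0.882874573503938 0.20569086257209768
clamp ['scene'] 20.9 machine -38.93080060762561 45.38586002814009 89.50771515160615
lock_case ['top'] 30.4 machine -44.13783119576468 1.3700480541606326 0.28125691048657303
clamp ['top'] 27.6 machine -40.37932037064624 45.81413283993475 88.10286168744129
lock_case ['scene', 'top'] 58.7 machine -54.245245569025926 -0.11901362603303056 0.12415519702886962
clamp ['scene', 'top'] 47.6 machine -40.18093354410046 45.793376132061546 88.154461467226
```

View pics/c1.png

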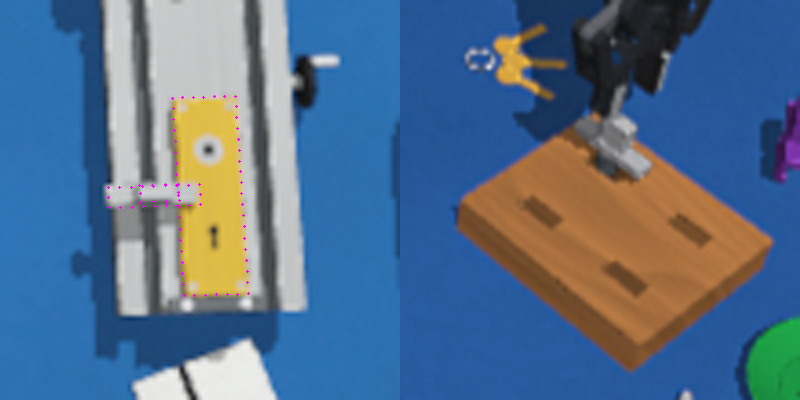

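Emit:
drive_tool:
  increments:
    - [[0.0005,0.018,0.0005],[0,0,0],0.45]
    - [[0,0.015,0.0005],[0,0,0],0.45]
    - [[0,0.006,0],[0,0,0],0.45]
    - [[0,0,0],[0,0,0],0.45]
    - [[0,0,0],[0,0,0],0.45]

```text
time: 30.1
tcp_pos: [448.7, 345.0, 136.9]
orientation: [-90.0, -0.0, 107.7]
force: [0.4, 0.6, 0.4]
finger_gap: 38.5
```

Emit:
drive_tool:
  increments:
    - [[0,0,0],[0,0,0],0.45]
    - [[0,0,0],[0,0,0],0.45]
    - [[0,0,0],[0,0,0],0.45]

```text
time: 30.35
tcp_pos: [448.8, 345.2, 137.2]
orientation: [-90.1, -0.0, 107.7]
force: [-0.6, -0.3, -0.7]
finger_gap: 38.5
```

Emit:
drive_tool:
  increments:
    - [[0,0,0],[0,0,0],0]
    - [[0,0,0],[0,0,0],0]
    - [[0,0,0],[0,0,0],0]
    - [[0,0,0],[0,0,0],0]
    - [[0,0,0],[0,0,0],0]
  newtons: 80

```text
time: 30.77
tcp_pos: [448.6, 345.1, 136.7]
orientation: [-90.0, -0.0, 107.8]
force: [-1.5, -0.0, 3.7]
finger_gap: 10.3
```

```bash
python3 - <<'E'
from p import *
st(); x,y=mw(-43,-44); print(x,y)
plan([(None,None,228,None,0),(x,y,228,91.15,0)],L=38)
E
```

```text
{'time': 30.8, 'joints': [-56.7, 31.4, 19.2, 109.7, -15.1, 41.3, 79.1], 'tcp_pos': [448.6, 345.1, 136.7], 'orientation': [-90.0, -0.0, 107.8], 'force': [-1.5, -0.0, 3.7], 'finger_gap': 10.3}
503.6485410478438 -196.83114296114275
[[[0,-0.0304,0],[0,0,0],0],[[0,-0.0305,0],[0,0,0],0],[[0,-0.0304,0],[0,0,0],0],[[-0.0355,0,0.0075],[0,1.1,0],0],[[-0.0357,0,0.0068],[0,1.1,0],0]]
[[[-0.0358,0,0.0062],[0,1.1,0],0],[[-0.0359,0,0.0055],[0,1.1,0],0],[[-0.036,0,0.0048],[0,1.1,0],0],[[-0.0361,0,0.0041],[0,1.1,0],0],[[-0.0362,0,0.0034],[0,1.1,0],0]]
[[[-0.0362,0,0.0027],[0,1.1,0],0],[[-0.0363,0,0.002],[0,1.1,0],0],[[-0.0363,0,0.0013],[0,1.1,0],0],[[-0.0363,0,0.0006],[0,1.1,0],0],[[-0.0363,0,-0.0001],[0,1.1,0],0]]
[[[-0.0363,0,-0.0008],[0,1.1,0],0],[[-0.0363,0,-0.0015],[0,1.2,0],0],[[-0.0362,0,-0.0023],[0,1.1,0],0]]
18 end [ 503.6 -196.9  228. ] 91.2
```

Emit:
drive_tool:
  increments:
    - [[0,-0.01,0],[0,0,0],0]
    - [[0,-0.025,0],[0,0,0],0]
    - [[0,-0.03,0],[0,0,0],0]
    - [[0,-0.03,0],[0,0,0],0]
    - [[0,-0.03,0],[0,0,0],0]

```text
time: 31.18
tcp_pos: [448.2, 344.4, 263.0]
orientation: [-90.0, 0.0, 107.7]
force: [0.8, 0.4, -1.6]
finger_gap: 10.2
```

Emit:
drive_tool:
  increments:
    - [[-0.0355,0,0.0075],[0,1.1,0],0]
    - [[-0.0357,0,0.0068],[0,1.1,0],0]
    - [[-0.0358,0,0.0062],[0,1.1,0],0]
    - [[-0.0359,0,0.0055],[0,1.1,0],0]
    - [[-0.036,0,0.0048],[0,1.1,0],0]

```text
time: 31.6
tcp_pos: [466.3, 162.4, 261.9]
orientation: [-90.0, -0.0, 102.2]
force: [1.6, -0.3, -1.7]
finger_gap: 9.7
```

Emit:
drive_tool:
  increments:
    - [[-0.0361,0,0.0041],[0,1.1,0],0]
    - [[-0.0362,0,0.0034],[0,1.1,0],0]
    - [[-0.0362,0,0.0027],[0,1.1,0],0]
    - [[-0.0363,0,0.002],[0,1.1,0],0]
    - [[-0.0363,0,0.0013],[0,1.1,0],0]

```text
time: 32.02
tcp_pos: [484.6, -18.3, 261.9]
orientation: [-90.0, -0.0, 96.7]
force: [0.6, 0.1, -2.3]
finger_gap: 10.3
```

Emit:
drive_tool:
  increments:
    - [[-0.0363,0,0.0006],[0,1.1,0],0]
    - [[-0.0363,0,0],[0,1.1,0],0]
    - [[-0.0363,0,-0.0008],[0,1.1,0],0]
    - [[-0.0363,0,-0.0015],[0,1.2,0],0]
    - [[-0.0362,0,-0.0023],[0,1.1,0],0]

```text
time: 32.43
tcp_pos: [502.9, -198.8, 261.8]
orientation: [-90.0, -0.0, 91.1]
force: [0.4, 0.1, -1.4]
finger_gap: 10.1
```

Emit:
drive_tool:
  increments:
    - [[0,0.03,0],[0,0,0],0]
    - [[0,0,0],[0,0,0],0]
    - [[0,0,0],[0,0,0],0]
    - [[0,0,0],[0,0,0],0]
    - [[0,0,0],[0,0,0],0]

```text
time: 32.85
tcp_pos: [504.0, -196.2, 232.5]
orientation: [-90.1, -0.0, 91.2]
force: [0.4, 0.1, -1.7]
finger_gap: 10.0
```

```bash
python3 - <<'E'
from p import *
st();x,y=mw(-43,-44)
plan([(x,y,190,91.15,0)],L=38)
a=read_camera("scene")
s=monitor.state()['tcp_pos']; zc=s[2]-102.7
save(draw("scene",a,[('clamp',(s[0],s[1],M[2]),zc),('machine',M,0)],5,(120,240,160,290)),'c1b.png')
E
```

```text
{'time': 32.8, 'joints': [-10.4, 23.7, 35.4, 109.2, -17.1, 52.3, 124.5], 'tcp_pos': [504.0, -196.2, 232.5], 'orientation': [-90.1, -0.0, 91.2], 'force': [0.4, 0.1, -1.7], 'finger_gap': 10.0}
[[[-0.0003,0.0213,0.0002],[0,0,0],0],[[-0.0003,0.0212,0.0001],[0,0.1,0],0]]
2 end [ 503.7 -196.8  190. ] 91.1
```

View pics/c1b.png

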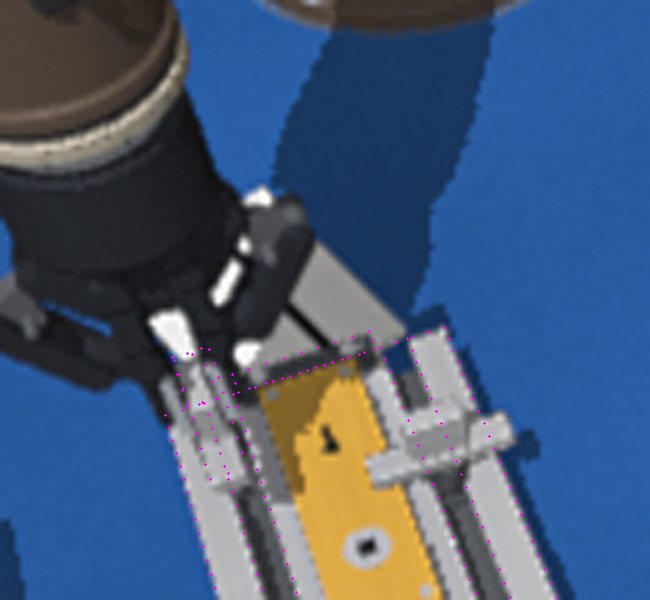

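Emit:
drive_tool:
  increments:
    - [[0,0.015,0],[0,0,0],0]
    - [[0,0.015,0],[0,0,0],0]
    - [[0,0.011,0],[0,0,0],0]
    - [[0,0,0],[0,0,0],0]
    - [[0,0,0],[0,0,0],0]

```text
time: 33.32
tcp_pos: [503.4, -196.7, 190.5]
orientation: [-90.0, -0.0, 91.2]
force: [0.9, -0.2, -2.1]
finger_gap: 10.2
```

Emit:
drive_tool:
  increments:
    - [[0,0,0],[0,0,0],0]
    - [[0,0,0],[0,0,0],0]
    - [[0,0,0],[0,0,0],0]

```text
time: 33.57
tcp_pos: [503.8, -197.2, 191.1]
orientation: [-90.1, 0.0, 91.2]
force: [0.1, -0.8, -2.5]
finger_gap: 10.4
```

```bash
python3 - <<'E'
from p import *
st();x,y=mw(-43,-44)
plan([(x,y,180,91.15,0)],L=38)
E
```

```text
{'time': 33.6, 'joints': [-8.6, 26.8, 33.5, 111.5, -19.8, 47.3, 126.9], 'tcp_pos': [503.8, -197.2, 191.1], 'orientation': [-90.1, 0.0, 91.2], 'force': [0.1, -0.8, -2.5], 'finger_gap': 10.4}
[[[0.0003,0.0111,0.0001],[0,0,0],0]]
1 end [ 503.7 -196.9  180. ] 91.2
```

Emit:
drive_tool:
  increments:
    - [[0.0003,0.004,0],[0,0,0],0]
    - [[0,0.004,0],[0,0,0],0]
    - [[0,0.003,0],[0,0,0],0]
    - [[0,0,0],[0,0,0],0]
    - [[0,0,0],[0,0,0],0]

```text
time: 33.98
tcp_pos: [503.2, -196.7, 179.1]
orientation: [-90.0, -0.0, 91.1]
force: [-0.3, -0.4, -0.7]
finger_gap: 10.7
```

Emit:
drive_tool:
  increments:
    - [[0,0.003,0],[0,0,0],0]
    - [[0,0.003,0],[0,0,0],0]
    - [[0,0,0],[0,0,0],0]
    - [[0,0,0],[0,0,0],0]

```text
time: 34.32
tcp_pos: [503.3, -196.7, 173.2]
orientation: [-90.0, -0.0, 91.1]
force: [-0.1, -0.3, -1.5]
finger_gap: 9.8
```

Emit:
drive_tool:
  increments:
    - [[0,0.003,0],[0,0,0],0]
    - [[0,0.003,0],[0,0,0],0]
    - [[0,0.002,0],[0,0,0],0]
    - [[0,0,0],[0,0,0],0]
    - [[0,0,0],[0,0,0],0]

```text
time: 34.73
tcp_pos: [503.3, -196.7, 165.2]
orientation: [-90.0, -0.0, 91.1]
force: [0.5, -0.5, -1.0]
finger_gap: 10.1
```

Emit:
drive_tool:
  increments:
    - [[0,0.001,0],[0,0,0],0]
    - [[0,0,0],[0,0,0],0]
    - [[0,0,0],[0,0,0],0]

```text
time: 34.98
tcp_pos: [503.4, -196.8, 164.4]
orientation: [-90.0, -0.0, 91.1]
force: [-0.2, 0.9, -2.2]
finger_gap: 10.0
```

Emit:
drive_tool:
  increments:
    - [[0,0.001,0],[0,0,0],0]
    - [[0,0,0],[0,0,0],0]
    - [[0,0,0],[0,0,0],0]

```text
time: 35.23
tcp_pos: [503.4, -196.7, 163.4]
orientation: [-90.0, -0.0, 91.1]
force: [0.2, 0.7, -1.2]
finger_gap: 10.2
```

Emit:
drive_tool:
  increments:
    - [[0,0.0007,0],[0,0,0],0]
    - [[0,0,0],[0,0,0],0]
    - [[0,0,0],[0,6.9,0],0]
    - [[0,0,0],[0,6.9,0],0]
    - [[0,0,0],[0,0,0],0]

```text
time: 35.65
tcp_pos: [503.5, -196.8, 162.7]
orientation: [-90.0, 0.0, 77.0]
force: [-0.1, 0.7, 1.0]
finger_gap: 9.9
```

Emit:
drive_tool:
  increments:
    - [[0,0,0],[0,6.9,0],0]
    - [[0,0,0],[0,6.9,0],0]
    - [[0,0,0],[0,6.9,0],0]
    - [[0,0,0],[0,6.9,0],0]
    - [[0,0,0],[0,0,0],0]

```text
time: 36.07
tcp_pos: [503.6, -196.6, 162.7]
orientation: [-90.0, 0.0, 49.7]
force: [0.4, 0.8, 0.8]
finger_gap: 10.2
```

Emit:
drive_tool:
  increments:
    - [[0,0,0],[0,6.9,0],0]
    - [[0,0,0],[0,6.9,0],0]
    - [[0,0,0],[0,6.9,0],0]
    - [[0,0,0],[0,6.9,0],0]
    - [[0,0,0],[0,0,0],0]

```text
time: 36.48
tcp_pos: [503.6, -196.8, 162.7]
orientation: [-90.0, 0.0, 22.2]
force: [0.6, 1.1, 2.0]
finger_gap: 10.3
```

Emit:
drive_tool:
  increments:
    - [[0,0,0],[0,6.9,0],0]
    - [[0,0,0],[0,6.9,0],0]
    - [[0,0,0],[0,7.1,0],0]
    - [[0,0,0],[0,0,0],0]
    - [[0,0,0],[0,0,0],0]

```text
time: 36.9
tcp_pos: [503.5, -196.8, 162.7]
orientation: [-90.0, 0.0, 1.8]
force: [1.4, 0.2, 0.8]
finger_gap: 10.4
```

Emit:
drive_tool:
  increments:
    - [[0,0,0],[0,0,0],0]
    - [[0,0,0],[0,0,0],0]

```text
time: 37.07
tcp_pos: [503.4, -196.8, 162.7]
orientation: [-90.0, -0.0, 1.5]
force: [1.8, -0.2, 0.0]
finger_gap: 10.5
```

Good; no binding. Release, lift clear, move aside and check everything before the lever.

Emit:
drive_tool:
  increments:
    - [[0,0,0],[0,0,0],0.45]
    - [[0,0,0],[0,0,0],0.45]
    - [[0,0,0],[0,0,0],0.45]
    - [[0,0,0],[0,0,0],0.45]
    - [[0,-0.02,0],[0,0,0],0.45]

```text
time: 37.48
tcp_pos: [502.1, -195.7, 180.4]
orientation: [-89.9, 0.2, 1.3]
force: [0.1, 0.3, 1.0]
finger_gap: 38.5
```

Emit:
drive_tool:
  increments:
    - [[0,-0.03,0],[0,0,0],0.45]
    - [[0,-0.035,0],[0,0,0],0.45]
    - [[0,0,-0.036],[0,7,0],0.5]
    - [[0,0,-0.036],[0,7,0],0.5]
    - [[0,0,-0.036],[0,7,0],0.5]

```text
time: 37.9
tcp_pos: [494.1, -303.7, 248.3]
orientation: [-90.0, -0.1, -19.8]
force: [0.5, -1.1, -0.8]
finger_gap: 42.8
```

Emit:
drive_tool:
  increments:
    - [[0,0,-0.036],[0,7,0],0.5]
    - [[0,0,-0.036],[0,7,0],0.5]
    - [[0,0,0],[0,7,0],0.5]
    - [[0,0,0],[0,7,0],0.5]
    - [[0,0,0],[0,7,0],0.5]

```text
time: 38.32
tcp_pos: [463.5, -370.6, 247.5]
orientation: [-90.0, 0.0, -55.2]
force: [-0.3, 1.0, -0.4]
finger_gap: 42.8
```

```bash
python3 - <<'E'
from p import *
st()
ims={n:read_camera(n) for n in("scene","top")}
x,y=mw(-43,0); L=[]
it=[('lock_case',(x,y,M[2]),60),('clamp',(*mw(-43,44),M[2]+1.571),60),('clamp',(*mw(-43,-44),M[2]+1.571),60)]
for n,b in(("top",(170,270,340,440)),("scene",(130,250,165,285))):
    L.append(cv2.resize(draw(n,ims[n],it,4,b),(400,400)))
save(np.hstack(L),'both.png')
plan([(*lev(1),240,-87.8,.5),(*lev(1),152.5,-87.8,.5)],L=36)
E
```

```text
{'time': 38.3, 'joints': [-9.2, 42.6, 72.2, 102.1, -43.6, 69.1, 20.8], 'tcp_pos': [463.5, -370.6, 247.5], 'orientation': [-90.0, 0.0, -55.2], 'force': [-0.3, 1.0, -0.4], 'finger_gap': 42.8}
[[[-0.0015,0.0015,0.003],[0,6.6,0],0.5],[[-0.0019,0.0015,0.0028],[0,6.6,0],0.5],[[-0.0022,0.0014,0.0025],[0,6.6,0],0.5],[[-0.0025,0.0015,0.0023],[0,6.6,0],0.5],[[-0.0027,0.0014,0.002],[0,6.5,0],0.5]]
[[[0,0.0292,0],[0,0,0],0.5],[[0,0.0292,0],[0,0,0],0.5],[[0,0.0291,0],[0,0,0],0.5]]
8 end [ 471.8 -354.9  152.5] -87.8
```

View pics/both.png

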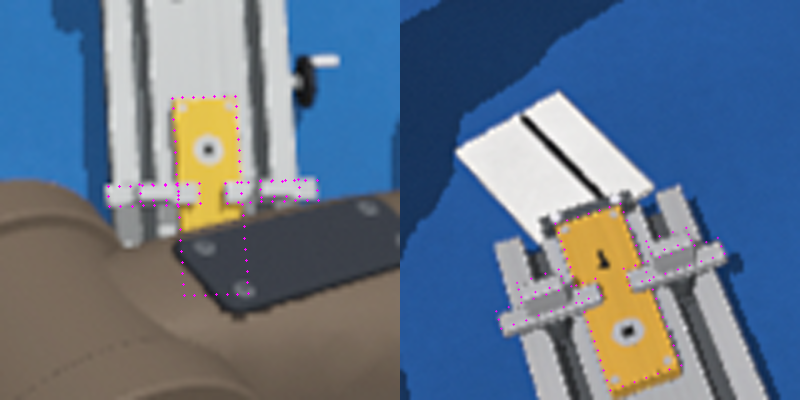

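```bash
python3 - <<'E'
from p import *
plan([(471,-355,240,-30,.5),(471,-355,153,-30,.5)],L=30)
E
```

```text
[[[-0.002,0.0018,0.0035],[0,-6.2,0],0.5],[[-0.0016,0.0018,0.0038],[0,-6.2,0],0.5],[[-0.0012,0.0019,0.0039],[0,-6.2,0],0.5],[[-0.0009,0.0018,0.004],[0,-6.3,0],0.5],[[0,0.029,0],[0,0,0],0.5]]
[[[0,0.029,0],[0,0,0],0.5],[[0,0.029,0],[0,0,0],0.5]]
7 end [ 471. -355.  153.] -30.0
```

Emit:
drive_tool:
  increments:
    - [[-0.002,0.002,0.0035],[0,-6.2,0],0.5]
    - [[-0.0016,0.002,0.0038],[0,-6.2,0],0.5]
    - [[-0.0012,0.002,0.0039],[0,-6.2,0],0.5]
    - [[-0.001,0.002,0.004],[0,-6.3,0],0.5]
    - [[0,0,0],[0,0,0],0.5]

```text
time: 38.83
tcp_pos: [471.5, -353.8, 239.6]
orientation: [-89.9, 0.0, -29.2]
force: [0.3, -0.6, 0.2]
finger_gap: 42.7
```

Emit:
drive_tool:
  increments:
    - [[0,0.015,0],[0,0,0],0.5]
    - [[0,0,0],[0,0,0],0.5]
    - [[0,0,0],[0,0,0],0.5]

```text
time: 39.08
tcp_pos: [470.8, -354.6, 224.5]
orientation: [-90.0, 0.1, -29.9]
force: [0.1, 0.2, -0.6]
finger_gap: 43.1
```

```bash
python3 - <<'E'
from p import *
st()
plan([(471,-355,153,-30,.5)],L=26)
E
```

```text
{'time': 39.1, 'joints': [-8.3, 39.8, 64.8, 103.9, -40.4, 63.3, 41.2], 'tcp_pos': [470.8, -354.6, 224.5], 'orientation': [-90.0, 0.1, -29.9], 'force': [0.1, 0.2, -0.6], 'finger_gap': 43.1}
[[[0.0001,0.0238,-0.0001],[0,0,0],0.5],[[0.0002,0.0238,-0.0001],[0,0.1,0],0.5],[[0.0001,0.0239,0],[0,0,0],0.5]]
3 end [ 471. -355.  153.] -30.0
```

Emit:
drive_tool:
  increments:
    - [[0,0.024,0],[0,0,0],0.5]
    - [[0,0.024,0],[0,0,0],0.5]
    - [[0,0.0235,0],[0,0,0],0.5]
    - [[0,0,0],[0,0,0],0.5]
    - [[0,0,0],[0,0,0],0.5]

```text
time: 39.5
tcp_pos: [470.7, -354.9, 153.3]
orientation: [-90.0, 0.1, -29.9]
force: [0.6, -0.0, -0.1]
finger_gap: 42.5
```

Emit:
drive_tool:
  increments:
    - [[0,0,0],[0,0,0],0]
    - [[0,0,0],[0,0,0],0]
    - [[0,0,0],[0,0,0],0]
    - [[0,0,0],[0,0,0],0]
    - [[0,0,0],[0,0,0],0]
  newtons: 25

```text
time: 39.92
tcp_pos: [470.2, -355.6, 154.9]
orientation: [-90.0, -0.0, -29.9]
force: [-4.3, 1.0, 6.5]
finger_gap: 16.2
```

```bash
python3 - <<'E'
from p import *
st()
p=np.array(monitor.state()['tcp_pos'][:2])-mw(0,-200); print(np.degrees(np.arctan2(-p[1],-p[0]))-MY, np.hypot(*p))
plan([(*lev(t),None,-30,0) for t in range(6,61,6)],L=26)
E
```

```text
{'time': 39.9, 'joints': [-5.3, 44.0, 59.7, 107.5, -45.9, 56.6, 45.3], 'tcp_pos': [470.2, -355.6, 154.9], 'orientation': [-90.0, -0.0, -29.9], 'force': [-4.3, 1.0, 6.5], 'finger_gap': 16.2}
1.4852622968383773 79.63529261591303
[[[0.0049,0,-0.0042],[0,0.1,0],0],[[0.0052,0,-0.0062],[0,0,0],0],[[0.0059,0,-0.0057],[0,0,0],0],[[0.0065,0,-0.005],[0,0,0],0],[[0.0069,0,-0.0043],[0,0,0],0]]
[[[0.0074,0,-0.0035],[0,0,0],0],[[0.0076,0,-0.0028],[0,0,0],0],[[0.008,0,-0.002],[0,0,0],0],[[0.0081,0,-0.0011],[0,0,0],0],[[0.0081,0,-0.0003],[0,0,0],0]]
10 end [ 512.1 -420.3  154.9] -30.0
```

Emit:
drive_tool:
  increments:
    - [[0.0045,0,-0.0045],[0,0,0],0]
    - [[0.0052,0,-0.0062],[0,0,0],0]
    - [[0.0059,0,-0.0057],[0,0,0],0]
    - [[0.0065,0,-0.005],[0,0,0],0]
    - [[0.007,0,-0.0043],[0,0,0],0]

```text
time: 40.33
tcp_pos: [479.4, -394.0, 155.0]
orientation: [-90.2, 0.2, -30.1]
force: [-15.7, -3.0, 6.9]
finger_gap: 15.9
```

Emit:
drive_tool:
  increments:
    - [[0.0074,0,-0.0035],[0,0,0],0]
    - [[0.0076,0,-0.0028],[0,0,0],0]
    - [[0.008,0,-0.002],[0,0,0],0]
    - [[0.0081,0,-0.0011],[0,0,0],0]
    - [[0.0081,0,-0.0003],[0,0,0],0]

```text
time: 40.75
tcp_pos: [510.8, -421.5, 155.0]
orientation: [-90.2, 0.0, -30.0]
force: [-9.1, -4.5, 5.4]
finger_gap: 16.0
```

Emit:
drive_tool:
  increments:
    - [[0,0,0],[0,0,0],0]
    - [[0,0,0],[0,0,0],0]
    - [[0,0,0],[0,0,0],0]

```text
time: 41.0
tcp_pos: [512.0, -421.8, 155.1]
orientation: [-90.2, -0.1, -29.9]
force: [-3.3, -5.8, -1.1]
finger_gap: 16.2
```

```bash
python3 - <<'E'
from p import *
st()
p=np.array(monitor.state()['tcp_pos'][:2])-mw(0,-200); print(np.degrees(np.arctan2(-p[1],-p[0]))-MY, np.hypot(*p))
E
```

```text
{'time': 41.0, 'joints': [1.7, 48.9, 57.9, 96.3, -46.2, 61.7, 44.2], 'tcp_pos': [512.0, -421.8, 155.1], 'orientation': [-90.2, -0.1, -29.9], 'force': [-3.3, -5.8, -1.1], 'finger_gap': 16.2}
60.465029561152406 79.40067596509995
```

Emit:
drive_tool:
  increments:
    - [[0,0,0],[0,0,0],0.4]
    - [[0,0,0],[0,0,0],0.5]
    - [[0,0,0],[0,0,0],0.5]
    - [[0,0,0],[0,0,0],0.5]
    - [[0,-0.02,0],[0,0,0],0.5]

```text
time: 41.42
tcp_pos: [512.2, -417.6, 170.3]
orientation: [-89.9, 0.3, -29.8]
force: [0.3, 1.1, -0.1]
finger_gap: 42.9
```

Emit:
drive_tool:
  increments:
    - [[0,-0.035,0],[0,0,0],0.5]
    - [[0,-0.035,0],[0,0,0],0.5]
    - [[0,-0.02,-0.03],[0,0,0],0.5]
    - [[0,0,-0.035],[0,0,0],0.5]
    - [[0,0,-0.035],[0,0,0],0.5]

```text
time: 41.83
tcp_pos: [463.6, -506.9, 265.2]
orientation: [-90.0, -0.2, -29.7]
force: [0.4, -0.9, -0.1]
finger_gap: 42.6
```

Emit:
drive_tool:
  increments:
    - [[0,0,-0.02],[0,0,0],0.5]
    - [[0,0,0],[0,0,0],0.5]
    - [[0,0,0],[0,0,0],0.5]

```text
time: 42.08
tcp_pos: [451.7, -524.6, 263.5]
orientation: [-90.0, -0.0, -30.0]
force: [1.5, -0.0, -0.3]
finger_gap: 42.8
```

```bash
python3 - <<'E'
from p import *
st()
ims={n:read_camera(n) for n in("scene","top")}
a=ims['scene'];b=(190,310,70,190); o=cv2.resize(a[b[0]:b[1],b[2]:b[3]],(560,560),interpolation=cv2.INTER_CUBIC); s=560/120
for th,col in((60,(255,0,255)),(50,(0,255,0)),(70,(255,0,0))):
    for z,r0 in((111,78),(66,78),(64,40)):
        r,c=proj('scene',[*lev(th,r0),z])[0]; cv2.circle(o,(int((c+.5-b[2])*s),int((r+.5-b[0])*s)),3,col,-1)
x,y=mw(-43,0)
it=[('lock_case',(x,y,M[2]),60),('clamp',(*mw(-43,44),M[2]+1.571),60),('clamp',(*mw(-43,-44),M[2]+1.571),60)]
save(np.hstack([o,cv2.resize(draw('scene',a,it,4,(130,250,165,285)),(560,560))]),'fin.png',s=.7)
h=np.array(mw(0,-200))
for n in ims:
    for d in tip_of(n,'lever_grip')[:1]:
        g=onz(n,d['point'],96)[:2]; print(n,d['score'],(np.degrees(np.arctan2(-(g-h)[1],-(g-h)[0])))-MY)
    for k in('padlock','screwdriver','oil_can'): print(n,k,[np.round(d['point']).tolist() for d in tip_of(n,k)[:1]])
E
```

```text
{'time': 42.1, 'joints': [12.2, 44.8, 61.1, 85.5, -40.0, 73.5, 47.7], 'tcp_pos': [451.7, -524.6, 263.5], 'orientation': [-90.0, -0.0, -30.0], 'force': [1.5, -0.0, -0.3], 'finger_gap': 42.8}
scene 0.73 61.44251859198899
scene padlock [[166.0, 326.0]]
scene screwdriver [[243.0, 403.0]]
scene oil_can [[278.0, 366.0]]
top 0.5 61.83625523863547
top padlock [[258.0, 298.0]]
top screwdriver [[164.0, 274.0]]
top oil_can [[155.0, 313.0]]
```

View pics/fin.png

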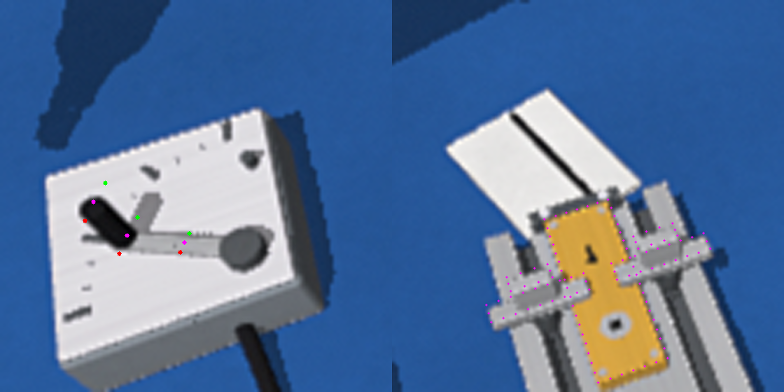

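```bash
python3 -c "
from workcell import ticket; print(ticket.finish_job())"
```

```text
the job is handed in; nothing more can be done
None
```

The job is done and handed in at about 42 s of the 210 s allowed; no verdict came back.

**What was done:**
1. Turned the speed lever from about 76° to the stop mark.
2. Laid the lock case on the bed and pushed it against the stop bar until the force rose to 13 N.
3. Lowered both clamps (only two were in the rack) into the left and right slots and gave each a quarter turn, toes over the case.
4. Turned the lever to the 60° mark.

**Last checks:**
- **Case and clamps:** in the final picture they lie on their target outlines. The right clamp sits about 2–3 mm further along x, well inside its limits.
- **Lever:** it reads 60.5° from the arm's position and 61.4–61.8° from the cameras. It should be within 55–65°.
- **Bystanders:** the padlock, screwdriver and oil can show where they were, within a few pixels. One early screwdriver reading in the scene view (row 156) had disagreed, but that view's second-best reading matches.
- **Gripper:** open and clear of everything.

**Checks that disagreed:**
- The automatic edge fit of the case on the bed was unreliable. It gave x of -36 to -54 mm depending on the view, against -43 expected, so I relied on the overlay pictures and the contact force instead.
- At the stop mark the cameras read the lever as 5–11°, while the picture and the arm's position showed about 1°.

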